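# Load the module tray, dock it and start the test

### The arm

A 7-joint arm with a two-finger parallel gripper is mounted at the origin on the work surface. World frame = base frame: x ahead of the robot, y to its left, z up, the work surface at z = 0. Lengths are in m, angles in rad, forces in N, time in s.
With the tool pointing down it reaches from about 0.4 to 0.85 m from the base axis. Payload 10.4 kg.
Tool frame: the origin (TCP) lies between the finger pads; the fingertips stand 19 mm ahead of it and the grasp point (between the pads) is the TCP (manip.tips_ahead is the distance from the TCP to the fingertips, in m); z points along the fingers, y is the line along which they close (so a half turn about z gives the same grasp; the last joint's range is limited). The gripper opens to 85 mm and grips with 20 to 120 N. Pads are 22 mm wide; open, the fingers measure 114 mm over their backs; the gripper's body (76 mm by 85 mm) begins 54 mm behind the grasp point. The pads swing forward as they close: fully open they stand 13 mm farther back than shut.
Start: joints at [1.086, 0.332, -0.065, 1.46, 0.022, 1.35, -0.088], TCP at [0.278, -0.56, 0.25] pointing down, gripper open.
Joint ranges: [-2.6, 2.6], [-0.5, 2.12], [-1.47, 1.34], [0.16, 2.42], [-1.27, 4.41], [0.06, 2.06], [-2.6, 2.6]. Speed limits (rad/s): [2.22, 2.22, 2.79, 2.79, 3.14, 3.14, 3.14].

### API

Orientations are given as a unit quaternion [x, y, z, w].
In Python, from workcell import manip, viewer gives the robot as it stands.
- The arm moves only by the tool arm_command, never from a script. Its argument "series" is text: rows parted by semicolons, each of 5 numbers parted by spaces: the closure, from 0 (fully open) to 1 (shut), then the shift along the tool's x, y, z normalised to -1 to 1, where 1 is 0.4 m, then the turn about the tool's z normalised to -1 to 1, where 1 is 180 degrees. In form: jaw tx ty tz spin; .... A call has exactly 10 rows; each row shifts and turns the commanded pose from where the row before left it, along the tool's axes as they then stand; what a row does not reach is not made up. A row lasts 1/8 s, in which the tool goes at most 62.5 mm and 10.7 degrees, less where a joint would pass 70% of its speed; a pose out of reach is approached as far as the arm can. A call with a number of a shift or a turn outside -1 to 1 is refused whole. A call with a gripper value outside its range is refused whole. The fingers move at their own pace and stop on an object; "newtons" is the grip in N (left out, the last holds). Time passes only in rows, so rows that do not move let the fingers close, or fill a call up. It gives the time, the measured TCP pose, the force, the opening and the grip force at its end, in the units of the state.
- manip.get_obs(): the state, without advancing time (a new reading comes with each control period).
- viewer.camera(name): name is "side" or "top" or "wrist"; returns a dict with "pixels" (480x640x3 uint8, red, green, blue), "intrinsics" (3x3 intrinsics, pixels), "D" ([k1, k2, p1, p2, k3] as OpenCV has them; the pictures are not rectified), "extrinsics" (4x4, takes a point from world to camera coordinates). Camera axes: x right, y up, looking along -z (the intrinsics and any distortion apply to the point x, -y, -z); pixel columns grow to the right and rows downward; lengths in m; the calibration is good to about 2 mm. A picture is of the moment at which its call begins. There is no depth.
- manip.hand_in(): hands the job in; it is judged then, once.
The state is a dict: "clock": time; "joint_pos": joint angles; "joint_velocities": joint speeds; "tau": joint torques, N m; "position": TCP position; "ee_rot": TCP orientation; "ft_force": force on the tool from outside, world axes, zero at the start; "torque": the same for the moment, N m; "grip_width": opening from 0.0 (shut) to 1.0 (fully open); "grasp_force": force on a finger pad.
Only numpy, scipy, OpenCV 4.12 (cv2) and the standard library are available. Lean on these libraries where they do the work, as an engineer would, in place of code of your own. Each camera call takes 0.05 s, during which the arm holds its last target. There are 200 camera calls.

### The job

Put every module on the bench flat into the tray, each in a pocket of its own, then slide the loaded tray into the test dock until it is fully home. Press the contact lever on the dock down until it stays down by itself, take the dust cap off the start button and lay it on the bench, press the recessed button all the way with the tip of the stylus, and hang the stylus back in its stand by its collar. Leave the tape, the screwdriver and the meter where they are, and do not tip the tray.

Things in the scene. Friction and masses are not known exactly. Their poses are not given: they have to be found in the camera images.
- dock: fixed grey test dock; origin on the work surface in mid-channel, x = the way the tray slides in, z up. Fully home, tray coincides with this frame. Channel 86 mm wide (walls to y +-53), 62 mm high, from x -86 (open) to the stop at x +86; no floor: the tray slides over the work surface. Roof top z 74, its front half clear. A control pod (x -60..40, y -53..-113, top z 66) stands at its -y side
- dock_mouth (a point): middle of the dock's open end on the work surface (dock x = -86 mm). Two flared aluminium guides, 30 mm high, widen the way in from 86 mm here to about 116 mm at 22 mm in front
- lever (a joint): contact lever on the dock roof, rad: 0 = up (as found), 0.40 = down (stop). Hinge across the dock at dock x -12, z 98 mm; the arm reaches away from the mouth. Sprung: about 7 N on the pad at first, less further down; let go before 0.28 rad it springs up, past that it drops and its detent keeps it fully down
- lever_pad (a point): centre of the top face of the black pad (40 x 46 mm) at the lever's end, 115 mm from its hinge. Up: about z 149 mm, dock x +91, sloping 0.4 rad; down: level, about z 105 mm, dock x +103; y 0. Press it straight down with closed fingers
- start_button (a joint): travel of the start button on the pod, m: 0 = out, 0.005 = fully pressed; spring, about 1 N to start and 4 N fully down; it comes back up when let go. A press counts from 0.0035
- button_top (a point): centre of the start button's top face (13 mm across; dock x -10, y -83, z 73 mm), sunk in a black funnel bezel: rim at z 80 mm, 44 mm outside, 26 mm inside, narrowing to 18 mm at the pod's top (z 66). Pressed straight down with the stylus tip
- tray: loose grey tray, 0.35 kg, 172 x 78 mm (x, y), floor 4 mm thick, rim 4 mm thick and 14 mm high; a tongue 64 mm wide runs back to x -145 mm with the handle. Origin: underside, centre of the 172 x 78 part; the +x end enters the dock first. Three cross ribs, 4 mm thick, 6 mm above the floor, make four pockets in a row, each 38 (x) by 70 mm (y)
- tray_handle (a point): centre of the tray's handle: steel bar 12 mm thick (tray x), 64 mm long (tray y), 14 mm high, on two posts at tray y +-26 mm; at tray x -125, z 38 mm above the underside. Pinch it from above with the fingers closing along tray x
- stylus: push stylus, 0.09 kg: black round handle 22 mm across (6 to 56 mm above the origin), collar 36 mm across and 6 mm thick, below it a steel shank 10 mm across. Origin: centre of the collar's underside, z up along the handle. It hangs upright in its stand by the collar
- stylus_tip (a point): end of the stylus tip (8 mm across), 66 mm below the stylus origin on its axis
- dust_cap: loose black dust cap, 0.05 kg, on the start button's bezel at the start: disc 52 mm across, 8 mm thick, with a knob 20 mm across and 24 mm high on top (pinch it from above) and a plug 20 mm across, 4 mm long, below. Origin: centre of the disc's underside, z up; it lies on the rim (z 80 mm) at first, and 4 mm above the bench when laid down
- stand: fixed aluminium stylus stand, 60 x 60 mm, 90 mm high; origin centre of its underside. Its top plate is 8 mm thick with a 20 mm through hole; clear below down to 6 mm above the work surface
- stand_hole (a point): centre of the hole in the stand at the plate's top face, z = 90 mm; the stylus collar rests on this face when it hangs
- tape_roll: bystander: roll of yellow tape lying flat, 90 mm across, 24 mm high; origin centre of its underside
- screwdriver: bystander: screwdriver lying down, 190 mm long; origin at its underside near the middle
- handheld_meter: bystander: orange handheld meter lying flat, 140 x 75 x 40 mm; origin centre of its underside
- module1: one of two to four like modules (None if absent), 0.11 kg: aluminium body 64 x 32 x 26 mm (x, y, z), on top a black grip fin 12 mm thick (x), 30 mm long (y), 22 mm high (48 mm in all); origin centre of its underside. Pinch the fin from above, fingers closing along module x. Fits a pocket with its 64 mm side along tray y, either way round
- module2: one of two to four like modules (None if absent), 0.11 kg: aluminium body 64 x 32 x 26 mm (x, y, z), on top a black grip fin 12 mm thick (x), 30 mm long (y), 22 mm high (48 mm in all); origin centre of its underside. Pinch the fin from above, fingers closing along module x. Fits a pocket with its 64 mm side along tray y, either way round
- module3: one of two to four like modules (None if absent), 0.11 kg: aluminium body 64 x 32 x 26 mm (x, y, z), on top a black grip fin 12 mm thick (x), 30 mm long (y), 22 mm high (48 mm in all); origin centre of its underside. Pinch the fin from above, fingers closing along module x. Fits a pocket with its 64 mm side along tray y, either way round
- module4: one of two to four like modules (None if absent), 0.11 kg: aluminium body 64 x 32 x 26 mm (x, y, z), on top a black grip fin 12 mm thick (x), 30 mm long (y), 22 mm high (48 mm in all); origin centre of its underside. Pinch the fin from above, fingers closing along module x. Fits a pocket with its 64 mm side along tray y, either way round
- pocket0 (a point): centre of the floor of tray pocket 0 (tray x = 63 mm; pocket 0 is the one farthest from the handle), 4 mm above the tray's underside
- pocket1 (a point): centre of the floor of tray pocket 1 (tray x = 21 mm; pocket 0 is the one farthest from the handle), 4 mm above the tray's underside
- pocket2 (a point): centre of the floor of tray pocket 2 (tray x = -21 mm; pocket 0 is the one farthest from the handle), 4 mm above the tray's underside
- pocket3 (a point): centre of the floor of tray pocket 3 (tray x = -63 mm; pocket 0 is the one farthest from the handle), 4 mm above the tray's underside
Things that resemble listed ones, but are neither listed nor needed, are in the scene too. What is shaped like the module3 but green is not meant. Of the things like the tray, leave any that is pink; of the rest the larger one is meant.

How it is judged:
On the way, in this order (a step that is already met when the one before it is completed fails the run):
1. every module lies flat in a pocket of the tray (x of module1 in the frame of tray between -0.075 and 0.075 m and y of module1 in the frame of tray between -0.012 and 0.012 m and z of module1 in the frame of tray between 0.001 and 0.008 m and angle between each of module1, module2, module3, module4's own z axis and vertical below 0.1 rad and x of module2 in the frame of tray between -0.075 and 0.075 m and y of module2 in the frame of tray between -0.012 and 0.012 m and z of module2 in the frame of tray between 0.001 and 0.008 m and x of module3 in the frame of tray between -0.075 and 0.075 m and y of module3 in the frame of tray between -0.012 and 0.012 m and z of module3 in the frame of tray between 0.001 and 0.008 m and x of module4 in the frame of tray between -0.075 and 0.075 m and y of module4 in the frame of tray between -0.012 and 0.012 m and z of module4 in the frame of tray between 0.001 and 0.008 m), for 0.2 s.
2. the loaded tray is fully home in the dock (all of step 1 and x of tray in the frame of dock between -0.006 and 0.006 m and y of tray in the frame of dock between -0.007 and 0.007 m and angle between the x axis of tray and the x axis of dock, either way round below 0.06 rad and height (world z) of tray below 0.006 m and angle between tray's own z axis and vertical below 0.06 rad), for 0.2 s.
3. the contact lever is down with the tray home (x of tray in the frame of dock between -0.006 and 0.006 m and y of tray in the frame of dock between -0.007 and 0.007 m and angle between the x axis of tray and the x axis of dock, either way round below 0.06 rad and height (world z) of tray below 0.006 m and angle between tray's own z axis and vertical below 0.06 rad and value of joint lever above 0.36 rad), for 0.3 s.
4. the start button is pressed down with the tip of the stylus, lever still down (all of step 3 and value of joint start_button above 0.0035 m and distance between stylus_tip and button_top below 0.01 m), for 0.1 s.
At the end, for the whole second after the job is handed in: every module flat in a pocket (tilt under 0.1 rad); tray home within 6 mm along, 7 mm sideways, 0.06 rad; lever down by itself (over 0.36 rad); button out; cap on the bench (under 15 mm high); stylus hanging in the stand (height 4 mm, 9 mm off the hole, 0.12 rad); all at rest (all of step 1 and all of step 3 and horizontal distance between stylus and stand_hole below 0.009 m and z of stylus in the frame of stand_hole between -0.004 and 0.004 m and angle between stylus's own z axis and vertical below 0.12 rad and linear speed of each of tray, stylus, dust_cap below 0.02 m/s and value of joint start_button below 0.001 m and height (world z) of dust_cap below 0.015 m); the robot touches nothing.
It fails at once if a bystander (tape roll, screwdriver, meter) is moved by more than 30 mm (distance of any of tape_roll, screwdriver, handheld_meter from where it was at the start of the episode above 0.03 m).
It fails at once if the tray is tipped by more than 0.35 rad (angle between tray's own z axis and vertical above 0.35 rad).
Of module1, module2, module3, module4 only 2 to 4 are there at a start; the rules pass over those that are not, and their reading is None.
At some moment in a run one of module1, module2, module3, module4 may be knocked a few centimetres aside while the robot is not near it.
It also fails if it takes over 200 s, if anything falls off the work surface, if the arm or the gripper's body presses on something with over 40 N, if the wrist force passes 120 N, or if a joint passes its speed limit or range.

## Working session

There is one attempt and no reset: what is moved stays moved. The work goes in short steps, Python scripts to look and compute and a tool call to move; the robot and the scene stay as the last step left them, time stands still between calls to the robot, and variables do not carry over. Pictures are saved under pics/ and viewed, at most 14 in all, crops included, and the job is handed in when it is done.

Besides the shell and the picture viewer there is one more tool, called after "Emit:" by a JSON object that holds its "method" and its "body", one argument or row to a line. arm_command: Moves the arm, as the interface text tells. Scaled input: -1 to 1 covers 0.4 m each way for a shift and 180 degrees each way for a turn. Its arguments: {"type":"object","properties":{"series":{"type":"string"},"newtons":{"type":"number"}},"required":["series"]}

```bash
ls; mkdir -p pics; cat > h.py <<'E'
import numpy as np, cv2
from workcell import manip, viewer
def snap(n,save=None):
    c=viewer.camera(n)
    if save: cv2.imwrite('pics/'+save,cv2.cvtColor(np.asarray(c['pixels']),cv2.COLOR_RGB2BGR))
    return c
F=np.diag([1,-1,-1.])
def ray(c,uv):
    uv=np.asarray(uv,float).reshape(-1,1,2)
    p=cv2.undistortPoints(uv,np.array(c['intrinsics']),np.array(c['D']))[:,0]
    E=np.array(c['extrinsics']);R=E[:3,:3];t=E[:3,3]
    d=(R.T@F@np.c_[p,np.ones(len(p))].T).T
    return -R.T@t,d
def onz(c,uv,z):
    o,d=ray(c,uv); return o+d*((z-o[2])/d[:,2])[:,None]
def proj(c,X):
    E=np.array(c['extrinsics']);X=np.asarray(X,float).reshape(-1,3)
    P=(F@(E[:3,:3]@X.T+E[:3,3:4]))
    return cv2.projectPoints(P.T.reshape(-1,1,3),np.zeros(3),np.zeros(3),np.array(c['intrinsics']),np.array(c['D']))[0][:,0]
E
python3 - <<'E'
from h import *
np.set_printoptions(precision=4,suppress=True)
for n in ['top','side','wrist']:
    c=snap(n,n+'0.png'); E=np.array(c['extrinsics']); print(n,-E[:3,:3].T@E[:3,3],c['D'],np.array(c['intrinsics'])[0])
print(manip.get_obs(), manip.tips_ahead)
E
```

```text
pics
top [0.3607 0.0477 1.3893] [-0.1737  0.      0.      0.      0.    ] [608.7892   0.     330.6215]
side [ 0.2368 -0.4347  0.8202] [0.0149 0.     0.     0.     0.    ] [442.5217   0.     321.2478]
wrist [ 0.3384 -0.5285  0.3723] [-0.0489  0.      0.      0.      0.    ] [426.5046   0.     325.0096]
{'clock': 0.15, 'joint_pos': array([ 1.0864,  0.3327, -0.0647,  1.4607,  0.0216,  1.3499, -0.0885]), 'joint_velocities': array([ 0.0002, -0.0018, -0.0013, -0.0015, -0.0005,  0.0002,  0.0001]), 'tau': array([  0.0012, -62.5832,   0.0494, -39.1849,   0.0162,   0.0076,
        -0.    ]), 'position': array([ 0.2784, -0.5593,  0.2497]), 'ee_rot': array([ 0.9735,  0.2289, -0.0001, -0.0005]), 'ft_force': array([ 0.1374, -0.1452, -0.5287]), 'torque': array([ 0.0404,  0.0325, -0.0053]), 'grasp_force': 0.0, 'grip_width': 1.003167729918258} 0.019
```

View pics/top0.png

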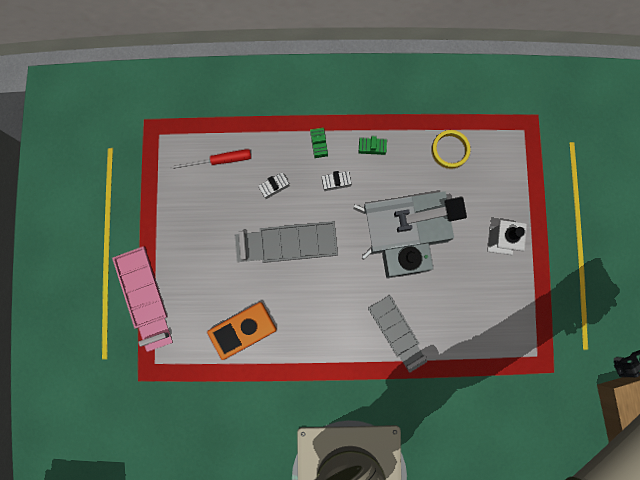

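View pics/side0.png

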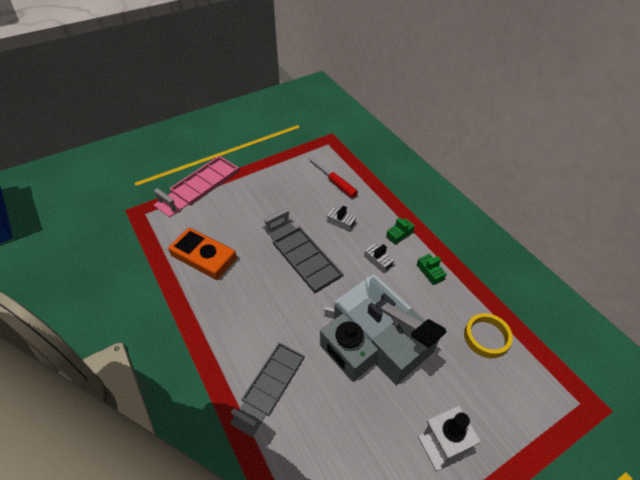

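The top view shows two modules (fins near pixels (274,185) and (337,180)) and the large grey tray at (290,242), with its handle at (241,246). The dock is at (410,225), the cap at (410,257) and the stand with stylus at (510,235). The green and pink lookalikes and the small tray are to be left alone.

```bash
python3 - <<'E'
import cv2
im=cv2.imread('pics/top0.png')
cv2.imwrite('pics/c1.png',cv2.resize(im[160:280,220:420],None,fx=4,fy=4,interpolation=cv2.INTER_CUBIC))
cv2.imwrite('pics/c2.png',cv2.resize(im[180:290,350:550],None,fx=4,fy=4,interpolation=cv2.INTER_CUBIC))
from h import *
c=snap('top')
for n,uv,z in [('m1',(274,185),.048),('m2',(337,180),.048),('tray',(290,242),0),('cap',(410,257),.1),('stand',(510,235),.09)]: print(n,onz(c,uv,z).round(3))
E
```

```text
m1 [[0.66  0.159 0.048]]
m2 [[0.669 0.017 0.048]]
tray [[0.536 0.126 0.   ]]
cap [[ 0.487 -0.135  0.1  ]]
stand [[ 0.532 -0.36   0.09 ]]
```

View pics/c1.png

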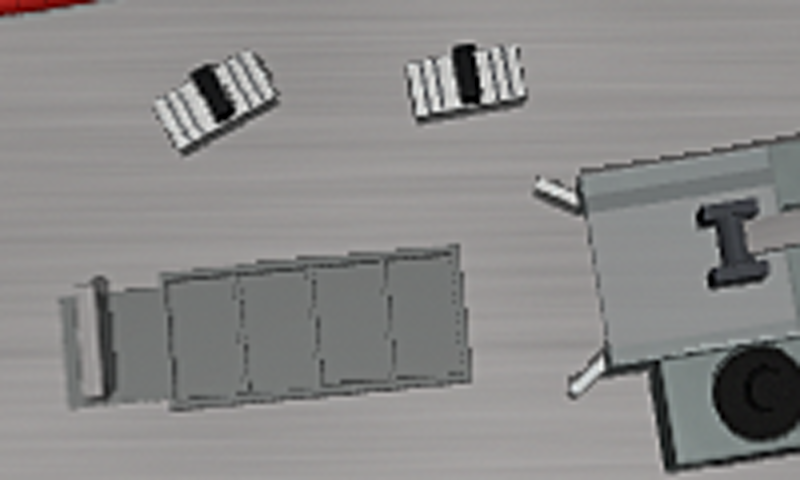

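View pics/c2.png

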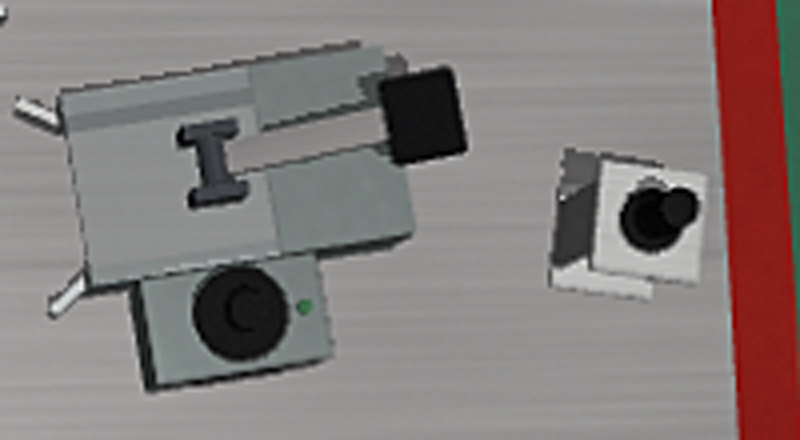

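Crop 1 shows the tray rim corners at (163,273), (172,408), (470,382), (459,246), with the handle bar at about (95,345). The module fins are at about (212,93) and (467,73). Crop 2 shows the roof's front corners at (60,95) and (90,288), the cap at (240,310), the lever pad at (425,115) and the stand plate corners (600,162), (706,178), (697,285), (590,270).

```bash
python3 - <<'E'
from h import *
np.set_printoptions(precision=4,suppress=True)
c=snap('top'); c['pixels']=0
def q(pts,z,off): return onz(c,(np.array(pts,float)+.5)/4-.5+off,z)[:,:2]
o1=np.array([220,160]);o2=np.array([350,180])
def ang(v): return np.degrees(np.arctan2(v[1],v[0]))
t=q([(163,273),(172,408),(470,382),(459,246)],.014,o1)
ax=(t[2]+t[3]-t[0]-t[1])/2; ay=(t[0]+t[3]-t[1]-t[2])/2
print('tray',t.mean(0),ang(ax),ang(ay),np.hypot(*ax),np.hypot(*ay))
h=q([(104,278),(98,400),(84,400),(78,290)],.045,o1); print('handle bar',h, h.mean(0))
u=ax/np.hypot(*ax); print('pred handle',t.mean(0)-.125*u)
for n,fin,ed in [('m1',[(195,68),(210,65),(234,115),(222,122)],[(185,152),(280,98)]),('m2',[(454,43),(474,43),(481,98),(462,103)],[(420,122),(527,100)])]:
    f=q(fin,.048,o1); e=q(ed,0.0,o1); print(n,f.mean(0),'fin dir',ang(f[2]+f[3]-f[0]-f[1]),'edge dir',ang(e[1]-e[0]),np.hypot(*(e[1]-e[0])))
d=q([(60,95),(90,288),(413,237)],.074,o2)
print('dock front',d,ang(d[0]-d[1])-90,np.hypot(*(d[0]-d[1])),np.hypot(*(d[2]-d[1])),ang(d[2]-d[1]))
ud=(d[2]-d[1])/np.hypot(*(d[2]-d[1])); vd=np.array([-ud[1],ud[0]])
m=(d[0]+d[1])/2; print('dock origin',m+.086*ud,'button',m+.076*ud-.083*vd,'pad',m+.177*ud)
print('cap disc',q([(240,312)],.088,o2))
print('pad',q([(425,115)],.149,o2))
s=q([(600,162),(706,178),(697,285),(590,270)],.09,o2); print('stand',s,s.mean(0))
print('sty', q([(680,208)],.146,o2),q([(652,215)],.096,o2))
E
```

```text
tray [0.5352 0.1061] -85.71721227781077 3.650806588158854 0.1698922289308495 0.078048004535786
handle bar [[0.5606 0.2232]
 [0.4922 0.2264]
 [0.4923 0.2342]
 [0.5541 0.2378]] [0.5248 0.2304]
pred handle [0.5258 0.2307]
m1 [0.6649 0.1603] fin dir -154.58070185733425 edge dir -60.66252805657589 0.06367842643501755
m2 [0.6747 0.0178] fin dir -173.76655118205875 edge dir -78.94248522221876 0.0637835751721841
dock front [[ 0.6096 -0.0423]
 [ 0.5027 -0.0561]
 [ 0.5279 -0.235 ]] -82.65029084519313 0.10782262868546025 0.1806409535240463 -81.96497787735838
dock origin [ 0.5682 -0.1344] button [ 0.4846 -0.1361] pad [ 0.5809 -0.2245]
cap disc [[ 0.4868 -0.1358]]
pad [[ 0.5825 -0.2281]]
stand [[ 0.5658 -0.3381]
 [ 0.5561 -0.398 ]
 [ 0.4969 -0.3893]
 [ 0.5062 -0.3292]] [ 0.5313 -0.3637]
sty [[ 0.5319 -0.3636]] [[ 0.5352 -0.364 ]]
```

```bash
cat >> h.py <<'E'
def yaw(o): # direction of tool y (closing) in degrees
    from scipy.spatial.transform import Rotation as R
    y=R.from_quat(o['ee_rot']).as_matrix()[:,1]; return np.degrees(np.arctan2(y[1],y[0]))
def plan(wps,start=None):
    """wps: (name,x,y,z,closing deg). Prints spin (first) then tx ty tz, in units"""
    o=manip.get_obs()
    p,a=(o['position'],yaw(o)) if start is None else (np.array(start[:3]),start[3])
    print('now',np.round(p,4),round(a,2),'w',round(o['grip_width'],3),'t',o['clock'])
    for n,x,y,z,b in wps:
        s=-((b-a+90)%180-90)/180; a=a-180*s
        ty=np.array([np.cos(np.radians(a)),np.sin(np.radians(a)),0]);tx=np.array([-ty[1],ty[0],0])
        D=np.array([x,y,z])-p; u=np.array([D@tx,D@ty,-D[2]])/.4; p=np.array([x,y,z])
        print(n,'spin %.4f  shift'%s,u.round(4),'rows>=%.1f'%max(np.linalg.norm(D)/.0625,abs(s)*180/10.7))
E
python3 - <<'E'
from h import *
plan([('m1 above',.660,.158,.17,-61.5),('down',.665,.160,.049,-61.5)])
E
```

```text
now [ 0.2784 -0.5594  0.25  ] -63.54 w 1.002 t 0.25
m1 above spin -0.0113  shift [ 1.6941 -1.121   0.1999] rows>=13.1
down spin -0.0000  shift [0.0134 0.0016 0.3025] rows>=1.9
```

Emit:
{"method": "arm_command", "body": {
  "series": "0 0.06 -0.04 0 -0.0113; 0 0.106 -0.07 0.01 0; 0 0.106 -0.07 0.01 0; 0 0.106 -0.07 0.01 0; 0 0.106 -0.07 0.01 0; 0 0.106 -0.07 0.01 0; 0 0.106 -0.07 0.01 0; 0 0.106 -0.07 0.01 0; 0 0.106 -0.07 0.01 0; 0 0.106 -0.07 0.01 0",
  "newtons": 40
}}

```text
clock: 1.5
position: [0.5086, -0.1296, 0.2143]
ee_rot: [0.969, 0.246, 0.0, 0.0]
ft_force: [1.3, -0.3, 0.1]
grip_width: 1.0
grasp_force: 0.0
```

Emit:
{"method": "arm_command", "body": {
  "series": "0 0.106 -0.07 0.02 0; 0 0.106 -0.07 0.02 0; 0 0.106 -0.07 0.02 0; 0 0.106 -0.07 0.02 0; 0 0.106 -0.07 0.02 0; 0 0.104 -0.07 0.01 0; 0 0.05 -0.03 0 0; 0 0 0 0 0; 0 0 0 0 0; 0 0 0 0 0"
}}

```text
clock: 2.75
position: [0.6626, 0.1562, 0.1705]
ee_rot: [0.969, 0.245, 0.0, 0.0]
ft_force: [0.1, 0.3, -0.2]
grip_width: 0.998
grasp_force: 0.0
```

```bash
python3 - <<'E'
from h import *
plan([('m1 above',.660,.158,.17,-61.5),('down',.665,.160,.049,-61.5)])
c=snap('wrist','w1.png'); print(proj(c,[(.665,.160,.048),(.6747,.0178,.048),(.535,.106,.014)]))
E
```

```text
now [0.6626 0.1562 0.1705] -61.6 w 0.998 t 2.75
m1 above spin -0.0006  shift [-0.0036 -0.0071  0.0012] rows>=0.1
down spin -0.0000  shift [0.0134 0.0016 0.3025] rows>=1.9
[[322.11001075 235.60530688]
 [525.00042494 325.23604108]
 [303.72134111 402.05043821]]
```

View pics/w1.png

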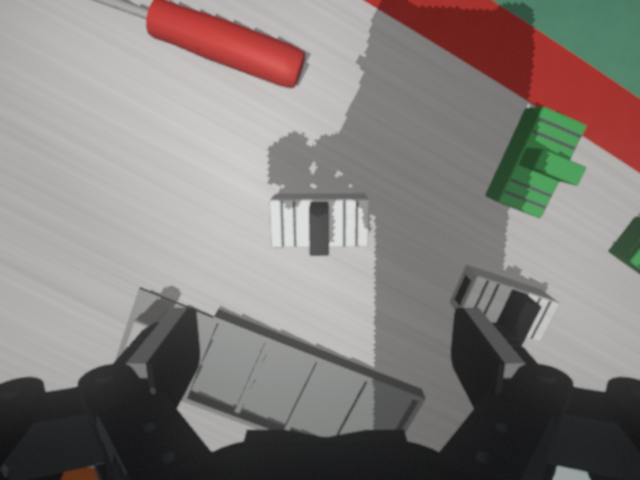

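The wrist view shows module 1's fin at about (319,230), as predicted (322,236), with the body square to the fingers. I'll descend, grip and lift.

Emit:
{"method": "arm_command", "body": {
  "series": "0 0.01 -0.005 0.1 0; 0 0 0 0.12 0; 0 0 0 0.06 0; 0 0 0 0.023 0; 0 0 0 0 0; 1 0 0 0 0; 1 0 0 0 0; 1 0 0 0 0; 1 0 0 0 0; 1 0 0 0 0"
}}

```text
clock: 4.05
position: [0.6654, 0.1614, 0.0494]
ee_rot: [0.969, 0.246, 0.0, 0.0]
ft_force: [-0.2, -0.4, 1.2]
grip_width: 0.131
grasp_force: 39.6
```

Emit:
{"method": "arm_command", "body": {
  "series": "1 0 0 0 0; 1 0 0 0 0; 1 0 0 -0.05 0; 1 0 0 -0.08 0; 1 0 0 -0.08 0; 1 0 0 -0.06 0; 1 0 0 0 0; 1 0 0 0 0; 1 0 0 0 0; 1 0 0 0 0"
}}

```text
clock: 5.3
position: [0.6648, 0.1612, 0.1562]
ee_rot: [0.969, 0.246, -0.001, 0.0]
ft_force: [0.3, 0.2, -0.5]
grip_width: 0.131
grasp_force: 39.2
```

```bash
python3 - <<'E'
from h import *
t=np.array([.5352,.1061]);u=np.array([np.cos(np.radians(-86)),np.sin(np.radians(-86))])
p=t+.063*u
plan([('p0',*p,.13,-86),('down',*p,.054,-86)])
print(manip.get_obs()['grasp_force'])
snap('wrist','w2.png')
E
```

```text
now [0.6648 0.1612 0.1562] -61.5 w 0.131 t 5.3
p0 spin 0.1361  shift [-0.3329  0.2724  0.0656] rows>=2.8
down spin -0.0000  shift [0.   0.   0.19] rows>=1.2
39.18048441410065
```

View pics/w2.png

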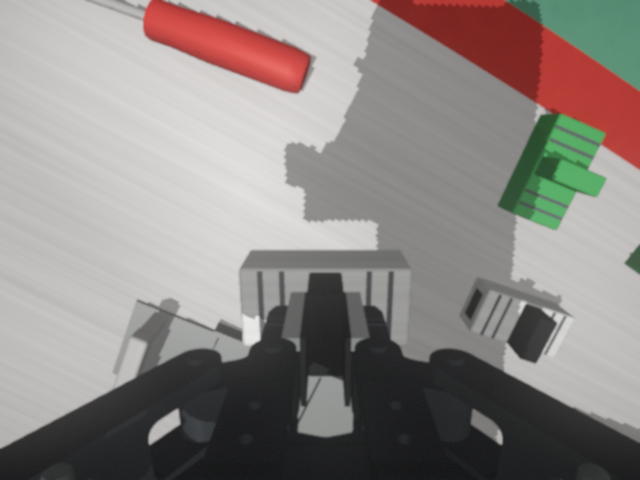

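Module 1 is held straight; the near top edge of its body lies at row 268, columns 240–411.

```bash
python3 - <<'E'
from h import *
c=viewer.camera('wrist');o=manip.get_obs();p=o['position'];a=np.radians(yaw(o))
ty=np.array([np.cos(a),np.sin(a),0]);tx=np.array([-ty[1],ty[0],0])
for uv,z in [((240,268),p[2]-.0234),((411,268),p[2]-.0234),((247,250),p[2]-.0494),((404,250),p[2]-.0494)]:
    d=onz(c,uv,z)[0]-p; print(d@tx,d@ty)
E
```

```text
0.01743778478549993 -0.03143622931013204
0.01748594572174176 0.03043275919466718
0.01651214028262892 -0.03350927059283382
0.016565918362599436 0.032598934769306524
```

Emit:
{"method": "arm_command", "body": {
  "series": "1 0 0 0 0.05; 1 0 0 0 0.05; 1 0 0 0 0.036; 1 -0.07 0.06 0.01 0; 1 -0.08 0.065 0.015 0; 1 -0.08 0.065 0.015 0; 1 -0.07 0.06 0.015 0; 1 -0.033 0.0225 0.01 0; 1 0 0 0 0; 1 0 0 0 0"
}}

```text
clock: 6.65
position: [0.5406, 0.0441, 0.1315]
ee_rot: [0.999, 0.035, 0.0, -0.0]
ft_force: [-0.6, -0.2, -0.8]
grip_width: 0.129
grasp_force: 39.2
```

```bash
python3 - <<'E'
from h import *
t=np.array([.5352,.1061]);u=np.array([np.cos(np.radians(-86)),np.sin(np.radians(-86))])
p=t+.063*u
plan([('p0',*p,.13,-86),('down',*p,.054,-86)])
snap('wrist','w3.png');snap('top','t3.png')
E
```

```text
now [0.5406 0.0441 0.1315] -85.95 w 0.129 t 6.65
p0 spin 0.0003  shift [-0.0027  0.002   0.0037] rows>=0.0
down spin -0.0000  shift [0.   0.   0.19] rows>=1.2
```

View pics/w3.png

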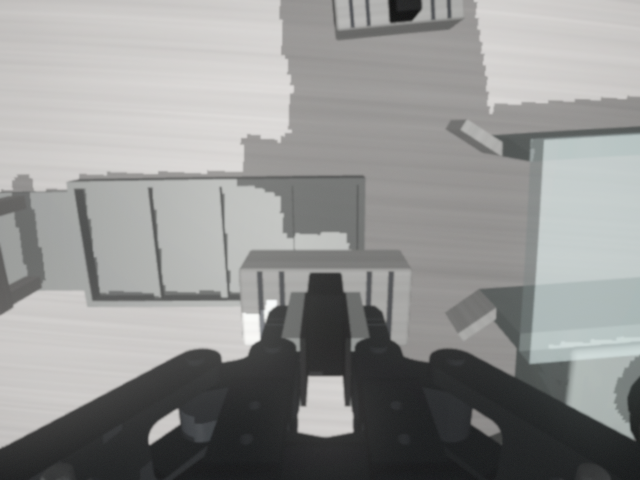

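The wrist view shows the tray rim corners at about (365,176), (70,181) and (88,305), and the gripped module over pocket 0.

```bash
python3 - <<'E'
from h import *
c=viewer.camera('wrist')
P=onz(c,[(365,176),(70,181),(88,305)],.014)[:,:2];print(P)
u=P[0]-P[1];print(np.hypot(*u),np.degrees(np.arctan2(u[1],u[0])),np.hypot(*(P[1]-P[2])),'centre',(P[0]+P[2])/2)
R=onz(c,[(151,188),(222,187),(293,185)],.010)[:,:2];print(R)
E
```

```text
[[0.58158267 0.02550045]
 [0.56725766 0.19330586]
 [0.49073154 0.18858571]]
0.16841574225740932 -85.12067463485305 0.0766715538317198 centre [0.5361571  0.10704308]
[[0.56563838 0.14780591]
 [0.56903372 0.10650172]
 [0.57304975 0.0657681 ]]
```

Emit:
{"method": "arm_command", "body": {
  "series": "1 -0.003 0.0035 0 -0.0025; 1 0 0 0.05 0; 1 0 0 0.06 0; 1 0 0 0.04 0; 1 0 0 0.02 0; 1 0 0 0.012 0; 1 0 0 0.008 0; 1 0 0 0.003 0; 1 0 0 0 0; 1 0 0 0 0"
}}

```text
clock: 8.05
position: [0.5415, 0.0449, 0.0603]
ee_rot: [0.999, 0.04, 0.003, -0.0]
ft_force: [-20.0, 5.5, 57.8]
grip_width: 0.126
grasp_force: 65.0
```

```bash
python3 - <<'E'
from h import *
o=manip.get_obs();print(o['position'],o['ft_force'],o['grip_width'])
c=snap('wrist','w4.png')
im=cv2.imread('pics/w4.png');cv2.imwrite('pics/w4c.png',cv2.resize(im[130:330,40:440],None,fx=2,fy=2))
E
```

```text
[0.54152384 0.04487176 0.06027584] [-20.01686359   5.45391944  57.77309558] 0.12561694430979592
```

View pics/w4c.png

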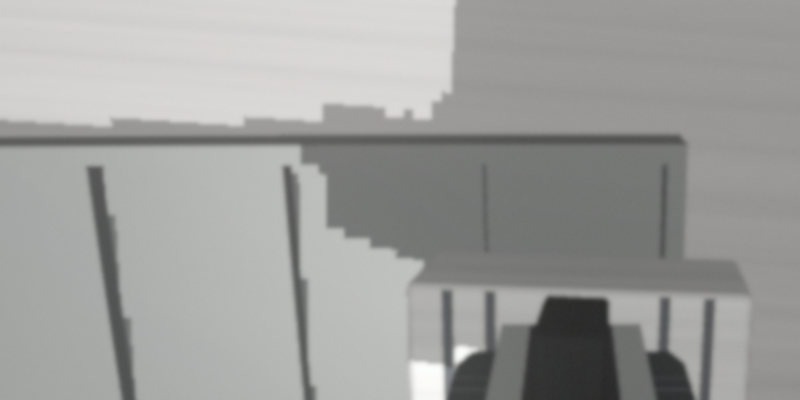

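The module's long side lies across the pockets here: it must run along tray y, so I have it 90° wrong and it is resting on the ribs. I'll lift and turn by 90°.

Emit:
{"method": "arm_command", "body": {
  "series": "1 0 0 -0.03 0; 1 0 0 -0.08 0; 1 0 0 -0.08 0; 1 0 0 -0.06 0; 1 0 0 0 -0.05; 1 0 0 0 -0.056; 1 0 0 0 -0.056; 1 0 0 0 -0.056; 1 0 0 0 -0.056; 1 0 0 0 -0.056"
}}

```text
clock: 9.35
position: [0.5391, 0.0418, 0.1543]
ee_rot: [0.847, 0.531, 0.0, 0.0]
ft_force: [0.4, 0.2, -0.8]
grip_width: 0.13
grasp_force: 40.7
```

Emit:
{"method": "arm_command", "body": {
  "series": "1 0 0 0 -0.056; 1 0 0 0 -0.056; 1 0 0 0 -0.05; 1 0 0 0 -0.008; 1 0 0 0 0; 1 0 0 0 0; 1 0 0 0 0; 1 0 0 0 0; 1 0 0 0 0; 1 0 0 0 0"
}}

```text
clock: 10.6
position: [0.5388, 0.0418, 0.1539]
ee_rot: [0.679, 0.734, -0.0, 0.0]
ft_force: [-0.3, -0.7, -0.9]
grip_width: 0.131
grasp_force: 40.7
```

```bash
python3 - <<'E'
from h import *
plan([('p0',.5404,.0427,.13,4.5)])
o=manip.get_obs();print(o['ft_force'],o['grip_width'])
c=snap('wrist','w5.png')
print(proj(c,[(.5355,.1055,.014),(.5404,.0427,.004)]))
E
```

```text
now [0.5388 0.0418 0.1539] 4.45 w 0.131 t 10.6
p0 spin -0.0003  shift [0.0019 0.0041 0.0598] rows>=0.4
[-0.26984466 -0.70240973 -0.86087688] 0.13083214821484007
[[327.51912    132.06933267]
 [327.17508924 230.23891799]]
```

View pics/w5.png

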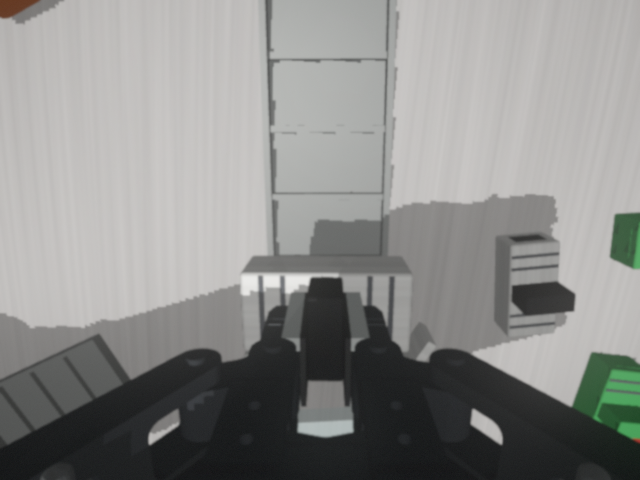

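The tray is now square to the tool: ribs at rows 60, 130 and 192.5, rim edges near columns 270 and 390, the module body's near top edge at row 272.

```bash
python3 - <<'E'
from h import *
c=viewer.camera('wrist');o=manip.get_obs();p=o['position'];a=np.radians(yaw(o))
ty=np.array([np.cos(a),np.sin(a),0]);tx=np.array([-ty[1],ty[0],0])
def loc(uv,z):
    P=onz(c,uv,z); return P[:,:2].round(4).tolist(),((P-p)@np.c_[tx,ty]).round(4).tolist()
print('ribs',*loc([(327,60),(327,130.5),(327,192.5)],.010))
g=cv2.cvtColor(cv2.imread('pics/w5.png'),cv2.COLOR_BGR2GRAY)
for r in (90,160,215): print(r,g[r,258:282].tolist(),g[r,376:402].tolist())
print('mod',loc([(242,272),(411,272)],p[2]-.0234))
E
```

```text
ribs [[0.5319, 0.1465], [0.5351, 0.1063], [0.5382, 0.0685]] [[0.1049, 0.0012], [0.0646, 0.0013], [0.0267, 0.0014]]
90 [195, 196, 194, 188, 184, 183, 183, 182, 180, 163, 124, 98, 108, 120, 145, 171, 181, 182, 182, 182, 182, 182, 182, 182] [170, 170, 170, 170, 169, 170, 169, 163, 144, 115, 121, 152, 166, 168, 168, 167, 166, 159, 158, 175, 190, 195, 196, 196, 196, 197]
160 [197, 197, 195, 194, 194, 189, 184, 180, 180, 180, 176, 161, 132, 107, 105, 112, 116, 127, 152, 171, 178, 179, 179, 179] [168, 168, 167, 167, 166, 160, 140, 119, 128, 150, 163, 166, 167, 168, 173, 184, 192, 197, 197, 197, 197, 197, 196, 196, 195, 195]
215 [196, 195, 195, 196, 197, 197, 195, 189, 180, 174, 172, 172, 166, 152, 125, 104, 105, 112, 125, 147, 165, 171, 171, 171] [161, 163, 160, 157, 142, 119, 115, 130, 134, 127, 121, 121, 123, 131, 135, 138, 137, 138, 137, 137, 137, 135, 137, 135, 135, 136]
mod ([[0.5075, 0.0559], [0.5687, 0.0607]], [[0.0165, -0.0302], [0.0165, 0.0312]])
```

Emit:
{"method": "arm_command", "body": {
  "series": "1 0.0045 0.002 0.03 0; 1 0 0 0.07 0; 1 0 0 0.07 0; 1 0 0 0.04 0; 1 0 0 0.015 0; 1 0 0 0.01 0; 1 0 0 0.01 0; 1 0 0 0.004 0; 1 0 0 0 0; 1 0 0 0 0"
}}

```text
clock: 11.95
position: [0.5396, 0.0437, 0.0545]
ee_rot: [0.679, 0.734, 0.0, 0.0]
ft_force: [-0.6, 0.2, -0.7]
grip_width: 0.13
grasp_force: 40.7
```

```bash
python3 - <<'E'
from h import *
o=manip.get_obs();print(o['position'],o['ft_force'],o['grip_width'])
c=snap('wrist','w6.png');snap('side','s6.png')
im=cv2.imread('pics/w6.png')[100:340,140:500];s=cv2.imread('pics/s6.png')[200:320,250:400]
cv2.imwrite('pics/w6c.png',np.hstack([cv2.resize(im,(480,320)),cv2.resize(s,(320,320))[:, :320]]))
E
```

```text
[0.53964836 0.04368913 0.05454727] [-0.62398683  0.16890193 -0.72025458] 0.12969408534296645
```

View pics/w6c.png

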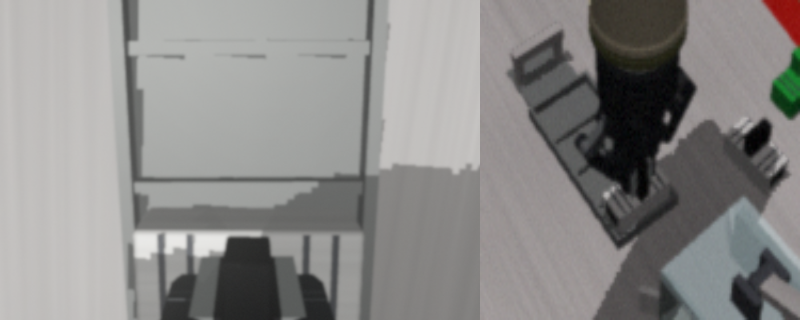

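Emit:
{"method": "arm_command", "body": {
  "series": "1 0 0 0.004 0; 1 0 0 0.003 0; 1 0 0 0 0; 0 0 0 0 0; 0 0 0 0 0; 0 0 0 0 0; 0 0 0 -0.05 0; 0 0 0 -0.08 0; 0 0 0 -0.1 0; 0 0 0 -0.02 0"
}}

```text
clock: 13.3
position: [0.541, 0.0442, 0.1554]
ee_rot: [0.679, 0.734, 0.002, 0.002]
ft_force: [-0.8, -0.3, -1.1]
grip_width: 1.003
grasp_force: 0.0
```

```bash
python3 - <<'E'
from h import *
plan([('m2 above',.6747,.0178,.155,-82),('dn',.6747,.0178,.049,-82)])
c=snap('wrist','w7.png');t=snap('top','t7.png')
im=cv2.imread('pics/w7.png');s=cv2.imread('pics/t7.png')[160:280,250:400]
cv2.imwrite('pics/w7c.png',np.hstack([cv2.resize(im,(427,320)),cv2.resize(s,(373,320))]))
print(proj(c,[(.6747,.0178,.048),(.54,.043,.052)]))
E
```

```text
now [0.541  0.0442 0.1554] 4.47 w 1.003 t 13.3
m2 above spin 0.4804  shift [0.3217 0.1118 0.0011] rows>=8.1
dn spin -0.0000  shift [0.    0.    0.265] rows>=1.7
[[543.63802838 308.25808639]
 [321.74491703 253.51092169]]
```

View pics/w7c.png

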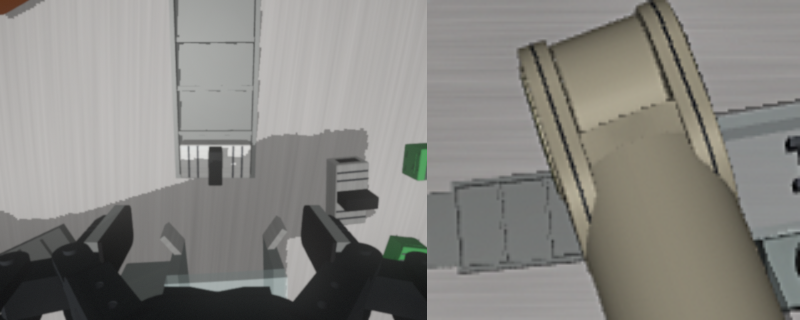

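Module 1 sits square in pocket 0, and module 2's fin is at about (545,300), as predicted. On to module 2.

Emit:
{"method": "arm_command", "body": {
  "series": "0 0.04 0.014 0 0; 0 0.1 0.035 0 0; 0 0.1 0.035 0 0; 0 0.06 0.021 0 0; 0 0.022 0.007 0 0.05; 0 0 0 0 0.056; 0 0 0 0 0.056; 0 0 0 0 0.056; 0 0 0 0 0.056; 0 0 0 0 0.056"
}}

```text
clock: 14.65
position: [0.5733, 0.177, 0.15]
ee_rot: [0.954, 0.299, -0.001, -0.0]
ft_force: [1.0, -0.0, -0.4]
grip_width: 1.002
grasp_force: 0.0
```

Emit:
{"method": "arm_command", "body": {
  "series": "0 0 0 0 0.056; 0 0 0 0 0.056; 0 0 0 0 0.034; 0 0 0 0 0; 0 0 0 0 0; 0 0 0 0 0; 0 0 0 0 0; 0 0 0 0 0; 0 0 0 0 0; 0 0 0 0 0"
}}

```text
clock: 15.9
position: [0.5741, 0.1756, 0.1515]
ee_rot: [0.997, 0.077, 0.0, 0.0]
ft_force: [0.6, 0.3, -0.2]
grip_width: 1.003
grasp_force: 0.0
```

```bash
python3 - <<'E'
from h import *
plan([('m2',.6747,.0178,.049,-81)])
c=snap('wrist','w8.png');print(proj(c,[(.6747,.0178,.048)]))
g=cv2.cvtColor(cv2.imread('pics/w8.png'),cv2.COLOR_BGR2GRAY)
m=((g<60)*255).astype(np.uint8);m[330:]=0
n,l,s,ce=cv2.connectedComponentsWithStats(m)
for i in range(1,n):
    if s[i,4]>150:
        r=cv2.minAreaRect(np.argwhere(l==i)[:,::-1].astype(np.float32));print(s[i],ce[i],r)
E
```

```text
now [0.5741 0.1756 0.1515] -81.21 w 1.003 t 15.9
m2 spin -0.0012  shift [0.1866 0.429  0.2564] rows>=3.4
[[652.27484837 113.25877106]]
[ 613   85   27   56 1302] [627.55990783 114.0499232 ] ((625.9999389648438, 112.49998474121094), (54.99999237060547, 25.999996185302734), 90.0)
[552  97  13  34 326] [558.17484663 113.42638037] ((558.1707153320312, 113.46340942382812), (9.717975616455078, 34.01291275024414), 6.34019136428833)
[453 308  27  22 388] [463.07216495 320.54123711] ((466.0, 318.5), (26.0, 21.0), 0.0)
[493 313  73  17 857] [528.77246208 322.54259043] ((529.0, 321.0), (72.0, 16.0), 0.0)
[173 315  23  15 210] [185.80952381 323.90952381] ((184.0, 322.0), (14.0, 22.0), 90.0)
```

Emit:
{"method": "arm_command", "body": {
  "series": "0 0.03 0.06 0 0; 0 0.05 0.12 0 0; 0 0.05 0.12 0 0; 0 0.04 0.09 0 0; 0 0.0166 0.039 0 0; 0 0 0 0 0; 0 0 0 0 0; 0 0 0 0 0; 0 0 0 0 0; 0 0 0 0 0"
}}

```text
clock: 17.2
position: [0.674, 0.0178, 0.1516]
ee_rot: [0.997, 0.077, 0.0, 0.0]
ft_force: [0.5, 0.4, -0.4]
grip_width: 0.994
grasp_force: 0.0
```

```bash
python3 - <<'E'
from h import *
plan([('m2',.6747,.0178,.049,-81)])
c=snap('wrist','w8.png');print(proj(c,[(.6747,.0178,.048)]))
g=cv2.cvtColor(cv2.imread('pics/w8.png'),cv2.COLOR_BGR2GRAY)
m=((g<60)*255).astype(np.uint8);m[330:]=0
n,l,s,ce=cv2.connectedComponentsWithStats(m)
for i in range(1,n):
    if s[i,4]>150:
        r=cv2.minAreaRect(np.argwhere(l==i)[:,::-1].astype(np.float32));print(s[i],ce[i],r)
E
```

```text
now [0.674  0.0178 0.1516] -81.19 w 0.994 t 17.2
m2 spin -0.0011  shift [1.800e-03 2.000e-04 2.566e-01] rows>=1.6
[[326.39374061 249.36667996]]
[ 309    0  176   45 4579] [415.54684429  15.28892771] ((396.5, 22.0), (44.0, 175.0), 90.0)
[  1  55  20  26 268] [ 9.22014925 67.19402985] ((9.702702522277832, 67.71621704101562), (26.63263511657715, 17.5906925201416), 80.53767395019531)
[430  86  20  52 266] [438.22556391 109.84210526] ((438.5283203125, 110.65094757080078), (7.1427483558654785, 53.158531188964844), 15.945395469665527)
[483  96  25  51 525] [495.48190476 118.88      ] ((495.37738037109375, 120.67924499511719), (11.538287162780762, 53.845340728759766), 15.945394515991211)
[454 309  25  21 351] [463.2962963  320.96581197] ((466.0, 319.0), (20.0, 24.0), 90.0)
[173 313  23  17 248] [185.875      323.16532258] ((184.0, 321.0), (16.0, 22.0), 90.0)
```

View pics/w8.png

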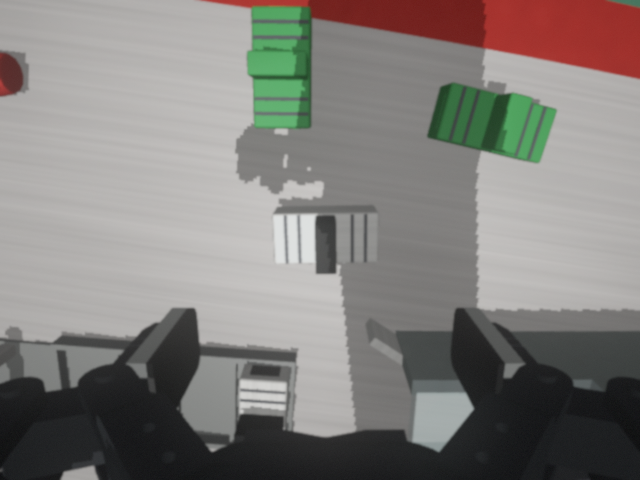

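Module 2 is still in place, fin at (326,245), square to the fingers. I'll descend, grip and lift.

Emit:
{"method": "arm_command", "body": {
  "series": "0 0.002 0 0.08 0; 0 0 0 0.1 0; 0 0 0 0.05 0; 0 0 0 0.026 0; 0 0 0 0 0; 1 0 0 0 0; 1 0 0 0 0; 1 0 0 0 0; 1 0 0 0 0; 1 0 0 0 0"
}}

```text
clock: 18.5
position: [0.6751, 0.0175, 0.0494]
ee_rot: [0.997, 0.077, 0.0, 0.0]
ft_force: [0.1, -0.7, 2.9]
grip_width: 0.129
grasp_force: 39.3
```

Emit:
{"method": "arm_command", "body": {
  "series": "1 0 0 0 0; 1 0 0 -0.05 0; 1 0 0 -0.08 0; 1 0 0 -0.08 0; 1 0 0 -0.05 -0.05; 1 0 0 0 -0.056; 1 0 0 0 -0.056; 1 0 0 0 -0.056; 1 0 0 0 -0.056; 1 0 0 0 -0.056"
}}

```text
clock: 19.75
position: [0.6749, 0.0174, 0.1543]
ee_rot: [0.827, 0.563, 0.0, 0.0]
ft_force: [-0.1, -0.5, -1.3]
grip_width: 0.131
grasp_force: 38.9
```

Emit:
{"method": "arm_command", "body": {
  "series": "1 0 0 0 -0.056; 1 0 0 0 -0.056; 1 0 0 0 -0.034; 1 0 0 0 0; 1 0 0 0 0; 1 0 0 0 0; 1 0 0 0 0; 1 0 0 0 0; 1 0 0 0 0; 1 0 0 0 0"
}}

```text
clock: 21.0
position: [0.6749, 0.0175, 0.1531]
ee_rot: [0.679, 0.734, -0.0, 0.0]
ft_force: [0.9, -0.8, -1.0]
grip_width: 0.13
grasp_force: 38.9
```

```bash
python3 - <<'E'
from h import *
t=np.array([.5353,.1065]);u=np.array([np.cos(np.radians(-85.5)),np.sin(np.radians(-85.5))])
p=t-.021*u
plan([('p2',*p,.155,4.5)])
o=manip.get_obs();print(o['grip_width'],o['grasp_force'],o['ft_force'])
E
```

```text
now [0.6749 0.0175 0.1531] 4.46 w 0.13 t 21.0
p2 spin -0.0002  shift [ 0.3016 -0.3304 -0.0047] rows>=2.9
0.1300477002757142 38.937485218048096 [ 0.90971709 -0.8362072  -1.00739388]
```

Emit:
{"method": "arm_command", "body": {
  "series": "1 0.04 -0.045 0 0; 1 0.08 -0.09 0 0; 1 0.08 -0.09 0 0; 1 0.07 -0.075 0 0; 1 0.0316 -0.0304 0 0; 1 0 0 0 0; 1 0 0 0 0; 1 0 0 0 0; 1 0 0 0 0; 1 0 0 0 0"
}}

```text
clock: 22.25
position: [0.5339, 0.1273, 0.153]
ee_rot: [0.679, 0.734, -0.0, -0.0]
ft_force: [-0.7, 0.1, -0.6]
grip_width: 0.13
grasp_force: 39.2
```

```bash
python3 - <<'E'
from h import *
t=np.array([.5353,.1065]);u=np.array([np.cos(np.radians(-85.5)),np.sin(np.radians(-85.5))])
plan([('p2',*(t-.021*u),.155,4.5)])
c=snap('wrist','w9.png')
g=cv2.cvtColor(cv2.imread('pics/w9.png'),cv2.COLOR_BGR2GRAY)
for col in (252,272,290,375,400): print(col,g[236:290:2,col].tolist())
print('row285',g[285,228:262:2].tolist(),g[285,392:426:2].tolist())
print('col327 up',[ (r,int(v)) for r,v in enumerate(g[0:250,335]) if abs(int(g[r+1,335])-int(g[r-1 if r else 0,335]))>8])
im=cv2.imread('pics/w9.png')[0:300,200:460];cv2.imwrite('pics/w9c.png',cv2.resize(im,None,fx=2,fy=2))
E
```

```text
now [0.5339 0.1273 0.153 ] 4.44 w 0.13 t 22.25
p2 spin -0.0003  shift [ 0.0004 -0.0006 -0.005 ] rows>=0.0
252 [191, 191, 192, 191, 191, 190, 191, 190, 165, 122, 116, 115, 115, 115, 116, 118, 117, 134, 183, 211, 222, 223, 223, 222, 220, 218, 218]
272 [102, 101, 99, 98, 98, 98, 97, 96, 106, 112, 115, 114, 112, 109, 109, 117, 117, 137, 184, 210, 222, 223, 222, 220, 210, 164, 152]
290 [160, 160, 159, 159, 159, 158, 158, 157, 136, 113, 113, 113, 111, 110, 113, 115, 114, 135, 183, 209, 221, 221, 221, 220, 218, 215, 216]
375 [101, 101, 101, 102, 101, 100, 99, 99, 100, 102, 101, 101, 99, 99, 101, 104, 101, 111, 134, 147, 153, 152, 151, 150, 149, 148, 149]
400 [130, 130, 130, 130, 129, 129, 129, 129, 122, 110, 103, 100, 99, 98, 102, 103, 102, 111, 135, 149, 153, 151, 152, 150, 148, 148, 149]
row285 [191, 190, 190, 192, 192, 183, 197, 215, 218, 218, 218, 218, 218, 218, 199, 133, 114] [100, 143, 148, 148, 147, 148, 149, 147, 144, 129, 126, 127, 127, 128, 128, 129, 128]
col327 up [(24, 191), (25, 180), (26, 169), (38, 168), (39, 179), (40, 187), (57, 196), (58, 189), (59, 176), (60, 156), (61, 132), (62, 104), (63, 89), (64, 90), (65, 99), (74, 109), (75, 119), (76, 143), (77, 161), (78, 168), (133, 167), (134, 156), (135, 140), (136, 145), (137, 161), (193, 158), (194, 147), (195, 130), (196, 133), (197, 150), (198, 159), (218, 152), (219, 137), (220, 119), (221, 108)]
```

View pics/w9c.png

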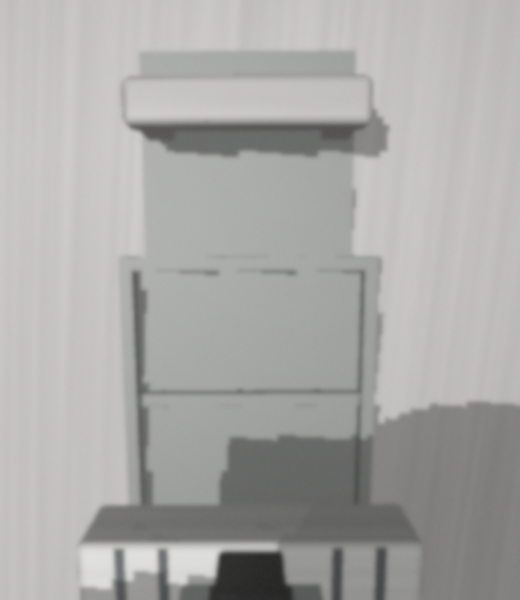

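The tray's rear rim edge is at row 128, its rib line at row 195.5 and the module edge at row 271.5; laterally the rim spans columns 260–390 at row 128.

```bash
python3 - <<'E'
from h import *
c=viewer.camera('wrist');o=manip.get_obs();p=o['position'];a=np.radians(yaw(o))
ty=np.array([np.cos(a),np.sin(a),0]);tx=np.array([-ty[1],ty[0],0])
def loc(uv,z): P=onz(c,uv,z); return ((P-p)@np.c_[tx,ty]).round(4).tolist()
print(loc([(260,128),(390,128)],.014), loc([(327,135)],.014),loc([(327,195.5)],.004),loc([(327,195.5)],.010))
print('mod',loc([(240,271.5),(411,271.5)],p[2]-.0234))
E
```

```text
[[0.0661, -0.0386], [0.0662, 0.0389]] [[0.062, 0.0013]] [[0.0239, 0.0015]] [[0.0249, 0.0014]]
mod [[0.0166, -0.0309], [0.0166, 0.0313]]
```

Emit:
{"method": "arm_command", "body": {
  "series": "1 0.0012 0 0.03 0; 1 0 0 0.07 0; 1 0 0 0.07 0; 1 0 0 0.04 0; 1 0 0 0.015 0; 1 0 0 0.012 0; 1 0 0 0.01 0; 1 0 0 0.002 0; 1 0 0 0 0; 1 0 0 0 0"
}}

```text
clock: 23.6
position: [0.5339, 0.128, 0.0538]
ee_rot: [0.679, 0.734, 0.0, 0.0]
ft_force: [-0.4, -1.0, -1.8]
grip_width: 0.132
grasp_force: 39.1
```

Emit:
{"method": "arm_command", "body": {
  "series": "1 0 0 0.002 0; 1 0 0 0 0; 0 0 0 0 0; 0 0 0 0 0; 0 0 0 0 0; 0 0 0 -0.05 0; 0 0 0 -0.08 0; 0 0 0 -0.08 0; 0 0 0 0 0; 0 0 0 0 0"
}}

```text
clock: 24.85
position: [0.5336, 0.1279, 0.137]
ee_rot: [0.679, 0.734, 0.0, 0.0]
ft_force: [-0.5, 0.1, -0.7]
grip_width: 1.0
grasp_force: 0.0
```

```bash
python3 - <<'E'
from h import *
t=np.array([.5353,.1067]);u=np.array([np.cos(np.radians(-85.5)),np.sin(np.radians(-85.5))])
plan([('h',*(t-.125*u),.13,-85.5),('dn',*(t-.125*u),.041,-85.5)])
c=snap('wrist','w10.png')
g=cv2.cvtColor(cv2.imread('pics/w10.png'),cv2.COLOR_BGR2GRAY)
m=((g<60)*255).astype(np.uint8);m[300:]=0
n,l,s,ce=cv2.connectedComponentsWithStats(m)
for i in range(1,n):
    if s[i,4]>150: print(s[i],ce[i],cv2.minAreaRect(np.argwhere(l==i)[:,::-1].astype(np.float32)))
p=t-.021*u;print(proj(c,[(*p,.052)]))
E
```

```text
now [0.5336 0.1279 0.137 ] 4.46 w 1.0 t 24.85
h spin 0.4998  shift [-0.     -0.2594  0.0176] rows>=8.4
dn spin -0.0000  shift [0.     0.     0.2225] rows>=1.4
[317 225  19  10 158] [325.89873418 228.96835443] ((326.0, 229.5), (9.0, 18.0), 90.0)
[315 245  22  41 774] [325.66925065 266.45736434] ((325.5, 265.0), (40.0, 21.0), 90.0)
[[324.72308728 262.48057367]]
```

Emit:
{"method": "arm_command", "body": {
  "series": "0 0 0 0 0.05; 0 0 0 0 0.0562; 0 0 0 0 0.0562; 0 0 0 0 0.0562; 0 0 0 0 0.0562; 0 0 0 0 0.0562; 0 0 0 0 0.0562; 0 0 0 0 0.0562; 0 0 0 0 0.0562; 0 0 -0.04 0 0.0006"
}}

```text
clock: 26.15
position: [0.5322, 0.1433, 0.1359]
ee_rot: [0.999, 0.038, -0.001, 0.0]
ft_force: [0.4, 0.5, -0.1]
grip_width: 1.002
grasp_force: 0.0
```

Emit:
{"method": "arm_command", "body": {
  "series": "0 0 -0.09 0 0; 0 0 -0.09 0 0; 0 0 -0.039 0.01 0; 0 0 0 0.07 0; 0 0 0 0.08 0; 0 0 0 0.05 0; 0 0 0 0.03 0; 0 0 0 0 0; 0 0 0 0 0; 0 0 0 0 0"
}}

```text
clock: 27.4
position: [0.5263, 0.2315, 0.0416]
ee_rot: [0.999, 0.039, 0.001, -0.0]
ft_force: [0.1, 0.2, 0.5]
grip_width: 0.999
grasp_force: 0.0
```

```bash
python3 - <<'E'
from h import *
t=np.array([.5353,.1067]);u=np.array([np.cos(np.radians(-85.5)),np.sin(np.radians(-85.5))])
plan([('dn',*(t-.125*u),.041,-85.5)]); print(manip.get_obs()['ft_force'])
c=snap('top','t11.png')
s=cv2.imread('pics/t11.png')[180:300,220:420]
cv2.imwrite('pics/t11c.png',cv2.resize(s,None,fx=4,fy=4,interpolation=cv2.INTER_CUBIC))
E
```

```text
now [0.5263 0.2315 0.0416] -85.57 w 0.999 t 27.4
dn spin -0.0004  shift [-0.0019  0.0003  0.0016] rows>=0.0
[0.10958323 0.23511177 0.53467881]
```

Emit:
{"method": "arm_command", "body": {
  "series": "1 0 0 0.002 0; 1 0 0 0 0; 1 0 0 0 0; 1 0 0 0 0; 1 0 0 0 0; 1 0 0 0 0; 1 0 0 0 0; 1 0 0 0 0; 1 0 0 0 0; 1 0 0 0 0",
  "newtons": 60
}}

```text
clock: 28.7
position: [0.5258, 0.2314, 0.0401]
ee_rot: [0.999, 0.039, 0.0, -0.0]
ft_force: [-0.4, 0.3, 3.0]
grip_width: 0.124
grasp_force: 59.2
```

```bash
python3 - <<'E'
from h import *
O=np.array([.569,-.134]);r=np.radians(-82);u=np.array([np.cos(r),np.sin(r)])
print(manip.get_obs()['ft_force'],manip.get_obs()['grasp_force'])
plan([('pre',*(O-.334*u),.041,-82),('mouth',*(O-.297*u),.041,-82),('home',*(O-.125*u),.041,-82)])
E
```

```text
[-0.38641443  0.28410447  3.03972481] 59.209195375442505
now [0.5258 0.2314 0.0401] -85.57 w 0.124 t 28.7
pre spin -0.0198  shift [-0.0202  0.0846 -0.0023] rows>=0.6
mouth spin -0.0000  shift [-0.      0.0925 -0.    ] rows>=0.6
home spin -0.0000  shift [-0.    0.43 -0.  ] rows>=2.8
```

View pics/t11c.png

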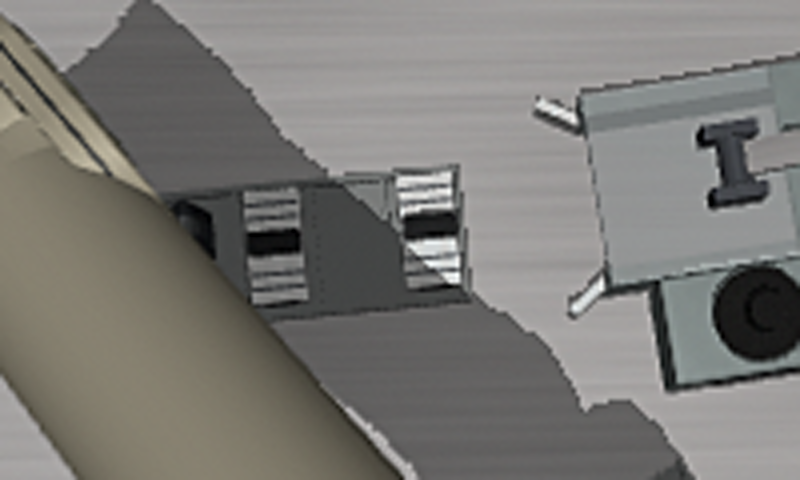

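Both modules are flat in pockets 0 and 2, and the way into the dock is clear. I'll align the tray, then slide it in.

Emit:
{"method": "arm_command", "body": {
  "series": "1 -0.005 0.01 0 -0.005; 1 -0.005 0.02 0 -0.005; 1 -0.005 0.02 0 -0.005; 1 -0.005 0.02 0 -0.0048; 1 0 0.0146 0 0; 1 0 0 0 0; 1 0 0.02 0 0; 1 0 0.03 0 0; 1 0 0.03 0 0; 1 0 0.0125 0 0"
}}

```text
clock: 29.95
position: [0.5269, 0.1594, 0.04]
ee_rot: [0.998, 0.069, 0.0, 0.0]
ft_force: [-1.1, 5.6, 4.6]
grip_width: 0.127
grasp_force: 59.5
```

```bash
python3 - <<'E'
from h import *
np.set_printoptions(precision=4,suppress=True)
O=np.array([.569,-.134]);r=np.radians(-82);u=np.array([np.cos(r),np.sin(r)])
print(manip.get_obs()['ft_force'],manip.get_obs()['grasp_force'])
plan([('home',*(O-.125*u),.041,-82)])
c=snap('top','t12.png')
g=cv2.cvtColor(cv2.imread('pics/t12.png'),cv2.COLOR_BGR2GRAY)
m=((g<45)*255).astype(np.uint8);m[:170]=0;m[275:]=0;m[:,:240]=0;m[:,:]*=1
n,l,s,ce=cv2.connectedComponentsWithStats(m)
for i in range(1,n):
    if 25<s[i,4]<2000: print(s[i],ce[i],onz(c,ce[i],.052)[0])
v=np.array([-u[1],u[0]])
print('expected fins',O-.209*u+.063*u,O-.209*u-.021*u, 'actual handle', manip.get_obs()['position'])
E
```

```text
[-1.0583  5.5931  4.6206] 59.4611531496048
now [0.5269 0.1594 0.04  ] -82.06 w 0.127 t 29.95
home spin -0.0003  shift [ 0.0022  0.4286 -0.0024] rows>=2.7
[445 197  22  24 400] [455.1775 208.74  ] [ 0.599 -0.248  0.052]
[352 226  14   8  75] [358.5067 229.96  ] [ 0.5539 -0.0288  0.052 ]
[505 227  19  16 224] [513.7857 233.7455] [ 0.5402 -0.3807  0.052 ]
[314 233  14   8  79] [320.1013 236.5443] [0.5404 0.0567 0.052 ]
[429 239  22   5  29] [438.7586 241.2069] [ 0.526  -0.2075  0.052 ]
[398 247  24  23 425] [409.7059 257.9271] [ 0.4896 -0.141   0.052 ]
[383 250   6  25  66] [385.0303 262.6212] [ 0.4802 -0.0858  0.052 ]
expected fins [0.5487 0.0106] [0.537  0.0938] actual handle [0.527 0.159 0.04 ]
```

Emit:
{"method": "arm_command", "body": {
  "series": "1 0.001 0.02 0 0; 1 0.001 0.03 0 0; 1 0 0.03 0 0; 1 0 0.03 0 0; 1 0 0.03 0 0; 1 0 0.03 0 0; 1 0 0.03 0 0; 1 0 0.02 0 0; 1 0 0 0 0; 1 0 0 0 0"
}}

```text
clock: 31.25
position: [0.5398, 0.0717, 0.04]
ee_rot: [0.998, 0.069, 0.0, 0.001]
ft_force: [0.7, 0.2, 6.5]
grip_width: 0.126
grasp_force: 59.7
```

Emit:
{"method": "arm_command", "body": {
  "series": "1 0 0.02 0 0; 1 0 0.03 0 0; 1 0 0.03 0 0; 1 0 0.03 0 0; 1 0 0.03 0 0; 1 0 0.025 0 0; 1 0 0.015 0 0; 1 0 0.005 0 0; 1 0 0 0 0; 1 0 0 0 0"
}}

```text
clock: 32.5
position: [0.5498, -0.0004, 0.04]
ee_rot: [0.998, 0.07, -0.0, 0.0]
ft_force: [-0.6, 4.2, 5.7]
grip_width: 0.13
grasp_force: 59.7
```

```bash
python3 - <<'E'
from h import *
O=np.array([.569,-.134]);r=np.radians(-82);u=np.array([np.cos(r),np.sin(r)])
print(manip.get_obs()['ft_force'])
plan([('home',*(O-.125*u),.041,-82)])
E
```

```text
[-0.57902991  4.20090721  5.70244305]
now [ 5.498e-01 -4.000e-04  4.000e-02] -82.02 w 0.13 t 32.5
home spin -0.0001  shift [ 0.0011  0.025  -0.0025] rows>=0.2
```

Emit:
{"method": "arm_command", "body": {
  "series": "1 0 0.006 0 0; 1 0 0.006 0 0; 1 0 0.006 0 0; 1 0 0.004 0 0; 1 0 0.003 0 0; 1 0 0.002 0 0; 1 0 0.002 0 0; 1 0 0 0 0; 1 0 0 0 0; 1 0 0 0 0"
}}

```text
clock: 33.75
position: [0.5512, -0.0103, 0.04]
ee_rot: [0.998, 0.07, -0.0, -0.001]
ft_force: [-1.9, 9.6, 6.6]
grip_width: 0.132
grasp_force: 60.6
```

Emit:
{"method": "arm_command", "body": {
  "series": "1 0 0.003 0 0; 1 0 0.003 0 0; 1 0 0.002 0 0; 1 0 0 0 0; 1 0 0 0 0; 1 0 0 0 0; 1 0 0 0 0; 1 0 0 0 0; 1 0 0 0 0; 1 0 0 0 0"
}}

```text
clock: 35.0
position: [0.5512, -0.0106, 0.04]
ee_rot: [0.997, 0.071, -0.001, -0.002]
ft_force: [-4.5, 19.1, 8.9]
grip_width: 0.124
grasp_force: 65.3
```

Emit:
{"method": "arm_command", "body": {
  "series": "1 0 -0.008 0 0; 1 0 -0.002 0 0; 0.7 0 0 0 0; 0.7 0 0 0 0; 0.7 0 0 0 0; 0.7 0 0 -0.03 0; 0.7 0 0 -0.1 0; 0.7 0 0 -0.13 0; 0.7 0 0 -0.13 0; 0.7 0 0 -0.1 0"
}}

```text
clock: 36.25
position: [0.551, -0.0125, 0.2376]
ee_rot: [0.998, 0.069, -0.0, 0.001]
ft_force: [1.1, 0.2, -0.5]
grip_width: 0.3
grasp_force: 0.0
```

```bash
python3 - <<'E'
from h import *
np.set_printoptions(precision=4,suppress=True)
O=np.array([.569,-.134]);r=np.radians(-82);u=np.array([np.cos(r),np.sin(r)])
print(manip.get_obs()['ft_force'])
plan([('pad',*(O+.098*u),.19,-82),('press',*(O+.100*u),.127,-82)])
c=snap('wrist','w13.png');p=proj(c,[(*(O-.125*u),.045)]);print('handle px',p)
t=snap('top','t13.png');g=cv2.cvtColor(cv2.imread('pics/t13.png'),cv2.COLOR_BGR2GRAY)
E
```

```text
[ 1.1433  0.2219 -0.5338]
now [ 0.551  -0.0125  0.2376] -82.11 w 0.3 t 36.25
pad spin -0.0006  shift [0.0023 0.5521 0.1191] rows>=3.6
press spin -0.0000  shift [-0.      0.005   0.1575] rows>=1.0
handle px [[322.6202 215.6682]]
```

Emit:
{"method": "arm_command", "body": {
  "series": "1 0.002 0.06 0 0; 1 0 0.12 0 0; 1 0 0.12 0 0; 1 0 0.12 0.02 0; 1 0 0.1 0.03 0; 1 0 0.035 0.05 0; 1 0 0 0.02 0; 1 0 0 0 0; 1 0 0 0 0; 1 0 0 0 0"
}}

```text
clock: 37.6
position: [0.5835, -0.2298, 0.1888]
ee_rot: [0.998, 0.07, 0.001, 0.0]
ft_force: [-0.7, 0.5, -0.0]
grip_width: 0.003
grasp_force: 0.0
```

Emit:
{"method": "arm_command", "body": {
  "series": "1 0 0 0.02 0; 1 0 0 0.02 0; 1 0 0 0.02 0; 1 0 0 0.02 0; 1 0 0 0.02 0; 1 0 0 0.02 0; 1 0 0 0.01 0; 1 0 0 0 0; 1 0 0 0 0; 1 0 0 0 0"
}}

```text
clock: 38.85
position: [0.5832, -0.2305, 0.1362]
ee_rot: [0.998, 0.07, 0.0, 0.0]
ft_force: [-0.4, -0.7, 0.9]
grip_width: 0.001
grasp_force: 0.0
```

Emit:
{"method": "arm_command", "body": {
  "series": "1 0 0 0.01 0; 1 0 0 0.01 0; 1 0 0 0.004 0; 1 0 0 0.002 0; 1 0 0 0 0; 1 0 0 0 0; 1 0 0 0 0; 1 0 0 -0.03 0; 1 0 0 -0.1 0; 1 0 0 -0.1 0"
}}

```text
clock: 40.1
position: [0.583, -0.2305, 0.2195]
ee_rot: [0.998, 0.07, 0.0, 0.0]
ft_force: [-0.7, -0.3, 0.3]
grip_width: -0.0
grasp_force: 0.0
```

```bash
python3 - <<'E'
from h import *
np.set_printoptions(precision=4,suppress=True)
O=np.array([.569,-.134]);r=np.radians(-82);u=np.array([np.cos(r),np.sin(r)]);v=np.array([-u[1],u[0]])
cap=O-.010*u-.083*v;print(cap)
plan([('cap',.4868,-.1358,.2,-82),('dn',.4868,-.1358,.104,-82)])
s=snap('side','s14.png');print('pad up/down px',proj(s,[(*(O+.091*u),.149),(*(O+.103*u),.105)]))
im=cv2.imread('pics/s14.png')
g=im.max(2);m=((g<45)*255).astype(np.uint8);m[:200]=0;m[:,:300]=0
n,l,st,ce=cv2.connectedComponentsWithStats(m)
for i in range(1,n):
    if st[i,4]>100: print(st[i],ce[i])
print('cap px',proj(s,[(*cap,.112)]),'sty',proj(s,[(.532,-.3637,.146)]))
E
```

```text
[ 0.4854 -0.1356]
now [ 0.583  -0.2305  0.2195] -82.0 w -0.0 t 40.1
cap spin -0.0000  shift [-0.2052 -0.2679  0.0486] rows>=2.2
dn spin -0.0000  shift [0.   0.   0.24] rows>=1.5
pad up/down px [[427.4848 329.5581]
 [427.7574 346.417 ]]
[ 413  231   88   90 3731] [452.3385 283.1   ]
[368 306  14  16 106] [373.9906 313.7358]
[336 322  28  27 581] [349.0775 334.7849]
[ 326  333  119   51 1665] [392.7387 358.6288]
[443 413  26  29 510] [456.0686 427.3098]
cap px [[349.6764 326.2339]] sty [[462.3906 418.7412]]
```

Emit:
{"method": "arm_command", "body": {
  "series": "0 -0.03 -0.04 0 0; 0 -0.07 -0.09 0.01 0; 0 -0.07 -0.09 0.02 0; 0 -0.0352 -0.0479 0.0186 0; 0 0 0 0 0; 0 0 0 0 0; 0 0 0 0 0; 0 0 0 0 0; 0 0 0 0 0; 0 0 0 0 0"
}}

```text
clock: 41.4
position: [0.4869, -0.1359, 0.198]
ee_rot: [0.998, 0.07, -0.0, -0.0]
ft_force: [0.2, -0.8, -1.2]
grip_width: 0.993
grasp_force: 0.0
```

```bash
python3 - <<'E'
from h import *
np.set_printoptions(precision=4,suppress=True)
O=np.array([.569,-.134]);r=np.radians(-82);u=np.array([np.cos(r),np.sin(r)])
plan([('cap',.4868,-.1358,.2,-82)])
c=snap('top','t15.png');w=snap('wrist','w15.png')
def blobs(f,th,amin,box):
    g=cv2.imread(f).max(2);m=np.zeros(g.shape,np.uint8);x0,y0,x1,y1=box;m[y0:y1,x0:x1]=(g[y0:y1,x0:x1]<th)*255
    n,l,st,ce=cv2.connectedComponentsWithStats(m)
    for i in range(1,n):
        if st[i,4]>amin: print(st[i],ce[i])
print('top pad');blobs('pics/t15.png',45,50,(430,180,560,270));print(proj(c,[(*(O+.091*u),.149),(*(O+.103*u),.105)]))
print('wrist');blobs('pics/w15.png',45,100,(180,100,460,300));print('cap knob px',proj(w,[(.4868,-.1358,.112),(.4868,-.1358,.088)]))
s=snap('side','s15.png');print('side');blobs('pics/s15.png',45,60,(300,200,600,480))
E
```

```text
now [ 0.4869 -0.1359  0.198 ] -82.01 w 0.993 t 41.4
cap spin -0.0001  shift [-0.0003 -0.0002 -0.005 ] rows>=0.0
top pad
[505 227  19  16 225] [513.8222 233.7511]
[[454.0096 208.7839]
 [455.1601 211.5817]]
wrist
[ 304  229   56   60 2054] [329.6456 258.5545]
cap knob px [[326.2411 260.449 ]
 [326.1093 247.48  ]]
side
[ 320  233   76   92 3031] [360.2956 275.8136]
[335 321  29  28 612] [348.7892 334.6258]
[397 333  47  49 740] [423.4676 352.5041]
[321 334  66  47 779] [351.8151 358.7818]
[443 413  26  29 510] [456.0255 427.3647]
```

Emit:
{"method": "arm_command", "body": {
  "series": "0 0 0 0.06 0; 0 0 0 0.08 0; 0 0 0 0.05 0; 0 0 0 0.025 0; 0 0 0 0.005 0; 1 0 0 0 0; 1 0 0 0 0; 1 0 0 0 0; 1 0 0 0 0; 1 0 0 0 0",
  "newtons": 30
}}

```text
clock: 42.8
position: [0.4871, -0.1359, 0.1105]
ee_rot: [0.998, 0.07, 0.0, 0.0]
ft_force: [-1.0, 0.6, 4.8]
grip_width: 0.215
grasp_force: 29.3
```

```bash
python3 - <<'E'
from h import *
O=np.array([.569,-.134]);r=np.radians(-82);u=np.array([np.cos(r),np.sin(r)])
for f in ('side0.png','s15.png'):
    g=cv2.imread('pics/'+f).max(2);m=((g<45)*255).astype(np.uint8);m[:310]=0;m[400:]=0;m[:,:390]=0
    n,l,st,ce=cv2.connectedComponentsWithStats(m)
    print(f,[(st[i].tolist(),ce[i].round(1)) for i in range(1,n) if st[i,4]>60])
plan([])
print(manip.get_obs()['ft_force'],manip.get_obs()['grasp_force'])
E
```

```text
side0.png [([396, 320, 50, 63, 910], array([423.6, 343.5]))]
s15.png [([397, 333, 47, 49, 740], array([423.5, 352.5]))]
now [ 0.4871 -0.1359  0.1105] -82.01 w 0.215 t 42.8
[-0.999572    0.60169286  4.77386271] 29.258139431476593
```

```bash
python3 - <<'E'
from h import *
plan([('up',.4871,-.1359,.17,-82),('over',.43,-.26,.12,-82),('dn',.43,-.26,.036,-82)])
E
```

```text
now [ 0.4871 -0.1359  0.1105] -82.01 w 0.215 t 42.8
up spin -0.0001  shift [ 0.     -0.     -0.1487] rows>=1.0
over spin -0.0000  shift [-0.1845  0.2874  0.125 ] rows>=2.3
dn spin -0.0000  shift [0.   0.   0.21] rows>=1.3
```

Emit:
{"method": "arm_command", "body": {
  "series": "1 0 0 -0.02 0; 1 0 0 -0.05 0; 1 0 0 -0.08 0; 1 0 0 0 0; 1 0 0 0 0; 1 0 0 0 0; 1 0 0 0 0; 1 0 0 0 0; 1 0 0 0 0; 1 0 0 0 0"
}}

```text
clock: 44.05
position: [0.4869, -0.1358, 0.1701]
ee_rot: [0.998, 0.07, 0.0, 0.0]
ft_force: [0.1, 0.5, -0.9]
grip_width: 0.221
grasp_force: 29.3
```

Emit:
{"method": "arm_command", "body": {
  "series": "1 -0.03 0.05 0 0; 1 -0.06 0.09 0 0; 1 -0.06 0.09 0 0; 1 -0.0345 0.0574 0.06 0; 1 0 0 0.09 0; 1 0 0 0.09 0; 1 0 0 0.06 0; 1 0 0 0.03 0; 1 0 0 0.005 0; 1 0 0 0 0"
}}

```text
clock: 45.3
position: [0.4303, -0.2602, 0.0369]
ee_rot: [0.998, 0.07, 0.001, 0.0]
ft_force: [0.2, 0.9, -0.0]
grip_width: 0.22
grasp_force: 29.4
```

Emit:
{"method": "arm_command", "body": {
  "series": "1 0 0 0 0; 0 0 0 0 0; 0 0 0 0 0; 0 0 0 0 0; 0 0 0 0 0; 0 0 0 -0.06 0; 0 0 0 -0.1 0; 0 0 0 -0.14 0; 0 0 0 -0.14 0; 0 0 0 -0.08 0"
}}

```text
clock: 46.55
position: [0.4304, -0.2602, 0.2472]
ee_rot: [0.998, 0.07, 0.001, 0.001]
ft_force: [0.4, 0.1, -0.1]
grip_width: 1.0
grasp_force: 0.0
```

```bash
python3 - <<'E'
from h import *
np.set_printoptions(precision=4,suppress=True)
O=np.array([.569,-.134]);r=np.radians(-82);u=np.array([np.cos(r),np.sin(r)]);v=np.array([-u[1],u[0]])
plan([('sty above',.533,-.3637,.235,-82),('dn',.533,-.3637,.130,-82)])
c=snap('top','t16.png');w=snap('wrist','w16.png')
def blobs(f,th,amin,box):
    g=cv2.imread(f).max(2);m=np.zeros(g.shape,np.uint8);x0,y0,x1,y1=box;m[y0:y1,x0:x1]=(g[y0:y1,x0:x1]<th)*255
    n,l,st,ce=cv2.connectedComponentsWithStats(m)
    for i in range(1,n):
        if st[i,4]>amin: print(st[i],ce[i])
blobs('pics/t16.png',45,50,(380,180,560,310));print('cap',proj(c,[(.43,-.26,.012)]),'pad',proj(c,[(*(O+.091*u),.149),(*(O+.103*u),.105)]),'bezel',proj(c,[(*(O-.01*u-.083*v),.08)]))
print('wrist');blobs('pics/w16.png',45,100,(180,60,460,300));print(proj(w,[(.43,-.26,.036)]))
E
```

```text
now [ 0.4304 -0.2602  0.2472] -82.01 w 1.0 t 46.55
sty above spin -0.0000  shift [0.218  0.292  0.0306] rows>=2.3
dn spin -0.0000  shift [0.     0.     0.2625] rows>=1.7
[445 200  21  24 377] [455.2149 211.5915]
[503 222  26  50 669] [513.4634 244.5157]
[400 249  19  19 207] [409.2174 257.7536]
[383 250   6  27  72] [385.1944 263.6944]
[449 250  50  47 785] [471.6535 280.1261]
cap [[459.7358 284.7344]] pad [[454.0096 208.7839]
 [455.1601 211.5817]] bezel [[409.0818 258.6421]]
wrist
[[323.3609 214.4698]]
```

Emit:
{"method": "arm_command", "body": {
  "series": "0 0.03 0.04 0 0; 0 0.07 0.09 0 0; 0 0.07 0.09 0.01 0; 0 0.048 0.072 0.02 0; 0 0 0 0 0; 0 0 0 0 0; 0 0 0 0 0; 0 0 0 0 0; 0 0 0 0 0; 0 0 0 0 0"
}}

```text
clock: 47.9
position: [0.5323, -0.3634, 0.2323]
ee_rot: [0.998, 0.07, 0.0, 0.0]
ft_force: [0.5, 0.7, -0.1]
grip_width: 0.999
grasp_force: 0.0
```

```bash
python3 - <<'E'
from h import *
np.set_printoptions(precision=4,suppress=True)
plan([('dn',.5325,-.3637,.124,-82)])
c=snap('top','t17.png');w=snap('wrist','w17.png')
print('bezel',onz(c,[(409.2,257.75)],.08),'rot',)
g=cv2.imread('pics/w17.png').max(2)
for th in (45,70):
    m=((g<th)*255).astype(np.uint8);m[300:]=0
    n,l,st,ce=cv2.connectedComponentsWithStats(m)
    print(th,[(st[i].tolist(),ce[i].round(1).tolist()) for i in range(1,n) if st[i,4]>150])
print(proj(w,[(.5325,-.3637,.146),(.5325,-.3637,.096),(.5313,-.3637,.09)]))
# cap
g=cv2.imread('pics/t17.png').max(2);m=((g<45)*255).astype(np.uint8);m[:265]=0;m[310:]=0;m[:,:435]=0;m[:,490:]=0
n,l,st,ce=cv2.connectedComponentsWithStats(m);print('cap',[(st[i].tolist(),ce[i].round(1).tolist()) for i in range(1,n) if st[i,4]>50])
E
```

```text
now [ 0.5323 -0.3634  0.2323] -82.01 w 0.999 t 47.9
dn spin -0.0000  shift [0.0004 0.0008 0.2707] rows>=1.7
bezel [[ 0.4874 -0.136   0.08  ]] rot
45 []
70 [([87, 83, 77, 82, 5338], [125.5, 122.4]), ([301, 210, 42, 59, 1434], [320.3, 232.4]), ([0, 223, 30, 55, 993], [13.9, 250.2]), ([167, 280, 54, 20, 777], [193.6, 291.4])]
[[326.8863 259.9238]
 [326.5027 235.5559]
 [326.2022 235.0056]]
cap [([449, 275, 22, 22, 383], [459.3, 285.2])]
```

```bash
python3 - <<'E'
from h import *
g=cv2.cvtColor(cv2.imread('pics/w17.png'),cv2.COLOR_BGR2GRAY)
for r in range(200,290,8): print(r,' '.join('%3d'%v for v in g[r,280:376:4]))
E
```

```text
200 144 145 158 168 168 170 170 169 168 168 170 172 173 172 171 170 170 170 170 169 170 171 171 162
208 141 144 167 168 166 166 166 168 168 165 150 115 120 135 153 170 170 171 173 173 172 171 170 171
216 142 159 166 167 166 167 165  98  61  64  64  63  66  67  68  69  74 151 172 174 171 171 173 191
224 146 168 168 168 167 161  64  61  62  61  60  60  63  63  65  70  71  72 110 168 170 227 243 243
232 162 165 165 163 165  99  62  62  59  60  60  62  64  65  67  67  72  75  77 166 242 243 243 243
240 161 162 162 162 163  94  61  62  59  61  63  65  66  68  69  70  72  76  80 234 243 243 243 242
248 165 166 165 164 164 160  69  62  63  67  68  69  71  74  73  74  73  86 184 243 243 243 243 217
256 166 165 164 164 165 166 166  97  67  68  69  71  72  74  75  77  78 202 243 243 244 243 231 208
264 162 161 163 164 164 166 167  95  68  71  71  72  74  75  76  77  79 212 244 243 244 240 210 209
272 141 140 141 148 192 179 168 163  87  72  73  74  76  76  77  81 199 243 243 243 244 215 209 210
280 144 145 182 205 204 204 204 204 205 204 190 175 144 208 237 242 243 243 243 244 229 207 207 207
288 145 198 207 207 207 207 207 206 206 207 206 208 208 208 208 208 209 209 217 229 208 207 207 208
```

The profile puts the collar's centre at about (327,237) and the handle top at (328,259), matching the prediction. I'll descend and grip.

Emit:
{"method": "arm_command", "body": {
  "series": "0 0 0 0.05 0; 0 0 0 0.1 0; 0 0 0 0.07 0; 0 0 0 0.04 0; 0 0 0 0.01 0; 0 0 0 0 0; 1 0 0 0 0; 1 0 0 0 0; 1 0 0 0 0; 1 0 0 0 0",
  "newtons": 50
}}

```text
clock: 49.25
position: [0.5325, -0.3636, 0.1245]
ee_rot: [0.998, 0.07, 0.0, 0.0]
ft_force: [0.5, 1.2, 2.2]
grip_width: 0.242
grasp_force: 48.8
```

Emit:
{"method": "arm_command", "body": {
  "series": "1 0 0 0 0; 1 0 0 0 0; 1 0 0 -0.05 0; 1 0 0 -0.1 0; 1 0 0 -0.1 0; 1 0 0 -0.05 0; 1 0 0 0 0; 1 0 0 0 0; 1 0 0 0 0; 1 0 0 0 0"
}}

```text
clock: 50.5
position: [0.5321, -0.3633, 0.2432]
ee_rot: [0.998, 0.07, -0.001, -0.0]
ft_force: [-0.2, 0.6, -1.3]
grip_width: 0.243
grasp_force: 49.0
```

```bash
python3 - <<'E'
from h import *
np.set_printoptions(precision=4,suppress=True)
plan([('over',.4872,-.136,.245,-82)])
print(manip.get_obs()['ft_force'],manip.get_obs()['grasp_force'])
w=snap('wrist','w18.png');g=cv2.cvtColor(cv2.imread('pics/w18.png'),cv2.COLOR_BGR2GRAY)
for r in range(190,300,10): print(r,' '.join('%3d'%v for v in g[r,270:390:5]))
p=manip.get_obs()['position'];print(proj(w,[p-[0,0,.028],p-[0,0,.034],p-[0,0,.094]]))
E
```

```text
now [ 0.5321 -0.3633  0.2432] -82.01 w 0.243 t 50.5
over spin -0.0000  shift [-0.032  -0.5784 -0.0045] rows>=3.7
[-0.2212  0.5648 -1.2572] 48.983298540115356
190 152 151 149 150 152 177 179 181 180 179 179 179 178 179 180 179 167 160 173 176 210 215 214 214
200 151 149 151 151 172 176 177 177 179 181 179 178 180 181 182 182 180 181 180 179 179 180 209 219
210 150 150 151 157 175 175 176 177 178 178 177 177 179 180 182 182 182 181 180 185 205 249 246 220
220 151 150 152 174 176 177 176 177 177 168 178 178 210 178 169 180 180 179 194 252 252 252 213 213
230 148 148 157 174 175 174 174 175 174 176 179 246 252 251 245 178 181 245 252 252 252 227 219 219
240 150 148 173 172 172 171 171 172 172 166 174 236 235 172 171 196 251 252 252 252 245 218 218 219
250 149 164 174 173 172 173 174 175 175 176 142 117 134 179 240 251 252 252 252 251 218 218 218 218
260 148 154 166 170 170 171 172 174 175 161  99  99 111 212 250 251 252 251 252 225 218 218 218 218
270 145 146 146 147 158 193  84  65  69  70  70  72  74  77  80  80 100 232 241 217 217 217 217 218
280 147 147 148 181  60  60  59  61  62  63  66  68  69  73  73  75  75  77  83 213 214 215 215 216
290 148 149 205  62  56  53  54  56  55  54  58  58  61  62  64  67  70  70  73  76 211 216 216 216
[[327.109  306.737 ]
 [327.0452 300.497 ]
 [326.5845 255.5343]]
```

Emit:
{"method": "arm_command", "body": {
  "series": "1 0 -0.04 0 0; 1 -0.006 -0.1 0 0; 1 -0.006 -0.12 0 0; 1 -0.006 -0.12 0 0; 1 -0.006 -0.1 0 0; 1 -0.006 -0.06 0 0; 1 -0.002 -0.0384 0 0; 1 0 0 0 0; 1 0 0 0 0; 1 0 0 0 0"
}}

```text
clock: 51.8
position: [0.4875, -0.1373, 0.2439]
ee_rot: [0.998, 0.069, -0.0, -0.0]
ft_force: [-0.0, 0.7, -0.3]
grip_width: 0.245
grasp_force: 49.0
```

```bash
python3 - <<'E'
from h import *
np.set_printoptions(precision=4,suppress=True)
plan([('dn',.4872,-.136,.176,-82)])
w=snap('wrist','w19.png');g=cv2.cvtColor(cv2.imread('pics/w19.png'),cv2.COLOR_BGR2GRAY)
for r in range(196,276,5): print(r,' '.join('%3d'%v for v in g[r,280:380:4]))
p=manip.get_obs()['position'];print('tip',proj(w,[p-[0,0,.1]]),'bezel rim,button',proj(w,[(.4872,-.136,.08),(.4872,-.136,.073)]))
E
```

```text
now [ 0.4875 -0.1373  0.2439] -82.11 w 0.245 t 51.8
dn spin -0.0006  shift [-0.0004 -0.0033  0.1696] rows>=1.1
196 132 133 132 132 131 132 131 131 130 131 130 125 127 128 128 130 129 129 129 129 129 129 129 128 128
201 133 132 131 131 132 130 130 127  90  66  62  62  63  64  74 116 129 128 129 128 128 128 127 127 128
206 132 133 131 132 130 131  94  62  60  61  59  57  58  57  58  59  73 121 128 127 127 127 127 127 128
211 132 132 131 131 130  96  61  59  58  56  70  85  77  54  56  57  55  64 126 128 128 127 128 127 127
216 131 130 132 131 113  60  60  57  57 119 118  99 109 124  77  51  55  56  78 128 128 129 128 127 128
221 130 131 130 131  83  60  58  53 102 118 111 114 114 104 122  50  52  53  58 126 129 129 129 121 154
226 131 131 131 129  65  59  57  51 110 112 110 110 111 109 125  53  49  54  53 116 128 128 128 142 166
231 130 129 130 130  67  59  57  52  68 122 108 109 108 117  97  48  49  52  54 119 127 127 127 127 138
236 129 129 129 129  92  58  57  51  49  54 105 118 115  74  46  46  51  51  56 124 127 126 127 127 127
241 129 129 129 127 120  59  56  55  48  47  47  46  47  46  46  49  51  52  95 125 126 127 126 126 127
246 128 128 128 127 126 114  55  54  53  49  46  55  52  48  51  50  49  85 124 125 126 128 126 126 126
251 128 126 127 126 126 125 116  66  51  51  90  99 100  82  50  53 103 124 123 125 125 127 127 127 127
256 128 127 125 124 125 124 123 125 115  90  97  98 100 101 103 122 124 124 124 124 126 125 125 126 126
261 120 118 120 119 118 117 118 118 112  90  64  61  71  80 102 107 116 116 117 122 122 123 124 129 147
266 143 143 142 141 142 135  80  47  45  46  48  49  45  45  45  44  61 122 140 140 141 139 141 198 204
271 142 142 142 142 107  50  48  49  47  47  46  45  47  45  48  49  49  49  56 115 139 140 151 204 206
tip [[325.9438 252.3909]] bezel rim,button [[324.1514 225.8772]
 [324.1682 223.6055]]
```

Bezel centre (325,228) and button centre (324,224.5) match the predictions, as does the tip at (326,252). Pressing straight down.

Emit:
{"method": "arm_command", "body": {
  "series": "1 0 -0.003 0.03 0; 1 0 0 0.06 0; 1 0 0 0.05 0; 1 0 0 0.026 0; 1 0 0 0 0; 1 0 0 0.008 0; 1 0 0 0.006 0; 1 0 0 0.004 0; 1 0 0 0 0; 1 0 0 0 0"
}}

```text
clock: 53.1
position: [0.4876, -0.135, 0.1708]
ee_rot: [0.998, 0.07, 0.0, 0.0]
ft_force: [0.5, 0.4, 2.4]
grip_width: 0.242
grasp_force: 49.3
```

Emit:
{"method": "arm_command", "body": {
  "series": "1 0 0 0.003 0; 1 0 0 0.003 0; 1 0 0 0.003 0; 1 0 0 0 0; 1 0 0 0 0; 1 0 0 0 0; 1 0 0 0 0; 1 0 0 0 0; 1 0 0 0 0; 1 0 0 0 0"
}}

```text
clock: 54.35
position: [0.488, -0.135, 0.168]
ee_rot: [0.998, 0.07, 0.001, 0.0]
ft_force: [0.3, 0.1, 11.6]
grip_width: 0.243
grasp_force: 50.3
```

Bottomed out at 11.6 N: the button is fully pressed. The stylus goes back to its stand.

Emit:
{"method": "arm_command", "body": {
  "series": "1 0 0 -0.03 0; 1 0 0 -0.08 0; 1 0 0 -0.08 0; 1 0 0 0 0; 1 0 0 0 0; 1 0 0 0 0; 1 0 0 0 0; 1 0 0 0 0; 1 0 0 0 0; 1 0 0 0 0"
}}

```text
clock: 55.6
position: [0.4873, -0.135, 0.2429]
ee_rot: [0.998, 0.07, 0.0, 0.0]
ft_force: [0.4, 0.9, -1.1]
grip_width: 0.245
grasp_force: 49.2
```

```bash
python3 - <<'E'
from h import *
plan([('over',.5325,-.3636,.243,-82),('dn',.5325,-.3636,.126,-82)])
E
```

```text
now [ 0.4873 -0.135   0.2429] -82.01 w 0.245 t 55.6
over spin -0.0000  shift [ 3.220e-02  5.818e-01 -3.000e-04] rows>=3.7
dn spin -0.0000  shift [0.     0.     0.2925] rows>=1.9
```

Emit:
{"method": "arm_command", "body": {
  "series": "1 0 0.04 0 0; 1 0.006 0.1 0 0; 1 0.006 0.12 0 0; 1 0.006 0.12 0 0; 1 0.006 0.1 0 0; 1 0.006 0.06 0 0; 1 0.002 0.042 0 0; 1 0 0 0 0; 1 0 0 0 0; 1 0 0 0 0"
}}

```text
clock: 56.85
position: [0.5327, -0.3626, 0.2432]
ee_rot: [0.998, 0.07, 0.0, 0.0]
ft_force: [0.4, 1.0, -1.2]
grip_width: 0.24
grasp_force: 49.2
```

```bash
python3 - <<'E'
from h import *
plan([('dn',.5325,-.3636,.126,-82)])
E
```

```text
now [ 0.5327 -0.3626  0.2432] -81.93 w 0.24 t 56.85
dn spin 0.0004  shift [-0.0007  0.0024  0.293 ] rows>=1.9
```

Emit:
{"method": "arm_command", "body": {
  "series": "1 0 0.001 0.03 0; 1 0 0 0.06 0; 1 0 0 0.07 0; 1 0 0 0.06 0; 1 0 0 0.04 0; 1 0 0 0.02 0; 1 0 0 0.012 0; 1 0 0 0 0; 1 0 0 0 0; 1 0 0 0 0"
}}

```text
clock: 58.1
position: [0.5327, -0.3642, 0.1266]
ee_rot: [0.998, 0.07, 0.0, 0.0]
ft_force: [0.2, -0.4, -0.9]
grip_width: 0.242
grasp_force: 49.2
```

Inside the hole with no force; I'll lower the last 2 mm, release and back off.

Emit:
{"method": "arm_command", "body": {
  "series": "1 0 0 0.004 0; 1 0 0 0.002 0; 1 0 0 0 0; 0.4 0 0 0 0; 0 0 0 0 0; 0 0 0 0 0; 0 0 0 0 0; 0 0 0 -0.03 0; 0 0 0 -0.08 0; 0 0 0 -0.12 0"
}}

```text
clock: 59.35
position: [0.5319, -0.3638, 0.2163]
ee_rot: [0.998, 0.07, -0.001, -0.001]
ft_force: [0.9, -1.1, 0.6]
grip_width: 0.998
grasp_force: 0.0
```

Emit:
{"method": "arm_command", "body": {
  "series": "0 0 0 -0.05 0; 0 -0.1 0.1 0 0; 0 -0.1 0.1 0 0; 0 0 0 0 0; 0 0 0 0 0; 0 0 0 0 0; 0 0 0 0 0; 0 0 0 0 0; 0 0 0 0 0; 0 0 0 0 0"
}}

```text
clock: 60.6
position: [0.4643, -0.4545, 0.2357]
ee_rot: [0.998, 0.07, -0.0, 0.0]
ft_force: [-0.7, -0.0, -1.8]
grip_width: 0.998
grasp_force: 0.0
```

```bash
python3 - <<'E'
from h import *
np.set_printoptions(precision=4,suppress=True)
O=np.array([.569,-.134]);r=np.radians(-82);u=np.array([np.cos(r),np.sin(r)])
plan([])
c=snap('top','t20.png')
a=cv2.imread('pics/top0.png');b=cv2.imread('pics/t20.png')
def blobs(im):
    g=im.max(2);m=((g<45)*255).astype(np.uint8);m[:140]=0;m[300:]=0;m[:,:230]=0;m[:,530:]=0
    n,l,st,ce=cv2.connectedComponentsWithStats(m)
    return [(st[i].tolist(),ce[i].round(1).tolist()) for i in range(1,n) if st[i,4]>50]
print(blobs(a));print(blobs(b))
print('pad down',proj(c,[(*(O+.103*u),.105)]),'handle',proj(c,[(*(O-.125*u),.045),(*(O-.145*u),.004)]))
# tray handle/tongue profile along the dock axis
g=cv2.cvtColor(b,cv2.COLOR_BGR2GRAY)
for s in np.arange(-.165,-.085,.004):
    q=proj(c,[(*(O+s*u),.04)])[0];print(round(s,3),q.round(1),cv2.getRectSubPix(g,(1,5),tuple(map(float,q))).mean())
for n,(x0,y0,x1,y1) in dict(tape=(425,125,475,172),screw=(165,145,255,172),meter=(200,298,280,362)).items():
    print(n,np.abs(a[y0:y1,x0:x1].astype(int)-b[y0:y1,x0:x1]).mean())
E
```

```text
now [ 0.4643 -0.4545  0.2357] -82.01 w 0.998 t 60.6
[([333, 171, 9, 16, 76], [336.4, 178.3]), ([268, 177, 11, 14, 66], [272.9, 182.9]), ([444, 197, 23, 24, 403], [455.1, 208.7]), ([505, 227, 19, 16, 225], [513.8, 233.8]), ([398, 247, 24, 23, 426], [409.7, 257.9]), ([383, 250, 6, 27, 73], [385.2, 263.6])]
[([444, 201, 22, 23, 372], [455.1, 211.7]), ([505, 227, 20, 16, 233], [513.8, 233.7]), ([400, 249, 19, 19, 208], [409.2, 257.8]), ([383, 250, 6, 27, 73], [385.2, 263.6]), ([449, 275, 22, 22, 375], [459.3, 285.1])]
pad down [[455.1601 211.5817]] handle [[350.0566 231.5511]
 [340.7497 235.3978]]
-0.165 [332.3 234.6] 153.8
-0.161 [334.1 234.3] 153.8
-0.157 [335.9 234. ] 153.0
-0.153 [337.6 233.8] 153.6
-0.149 [339.4 233.5] 141.8
-0.145 [341.2 233.2] 114.8
-0.141 [342.9 233. ] 116.0
-0.137 [344.7 232.7] 117.0
-0.133 [346.4 232.4] 97.2
-0.129 [348.2 232.1] 155.6
-0.125 [350.  231.9] 150.0
-0.121 [351.7 231.6] 123.6
-0.117 [353.5 231.3] 115.2
-0.113 [355.3 231.1] 116.0
-0.109 [357.  230.8] 116.2
-0.105 [358.8 230.5] 116.0
-0.101 [360.5 230.2] 115.6
-0.097 [362.3 230. ] 115.2
-0.093 [364.  229.7] 117.2
-0.089 [365.8 229.4] 96.6
tape 0.6354609929078014
screw 0.6185185185185185
meter 0.6395182291666667
```

Everything checks out: lever pad down, handle at its home position, stylus hanging, cap on the bench, bystanders unmoved.

```bash
python3 -c "
from workcell import manip
print(manip.hand_in())"
```

```text
the job is handed in; nothing more can be done
None
```

I finished every step and handed the job in at about 61 s on the robot's clock; no verdict came back, but the last top-camera check showed the tray home, lever down, cap on the bench, stylus hanging and bystanders unmoved.

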